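# Load thawed reagents into the extractor's rack in the same order

### The job

The four reagent bottles in the aluminium thawing block have been set out in the order the extraction run uses them. Move all four into the empty blue loading rack of the extractor, in the same order: the bottle next to the block's grip tab goes into the pocket next to the rack's grip tab, and so on along the row, one bottle to a pocket, each set down (not dropped) standing upright on the pocket floor and let go. Do not tip any bottle over.

Things in the scene. Friction and masses are not known exactly. Their poses are not given: they have to be found in the camera images.
- thaw_block: bare aluminium thawing block that holds the four bottles at the start; fixed, any yaw. 62 (x) x 236 (y) x 30 mm; origin: underside centre. Row of 4 open square pockets 54 x 54, floor at z 8, walls 4 thick, tops at z 30; centres x 0, y +87 (place 1, by the grip tab), +29, -29, -87 (place 4). Grip tab with a black pad, 46 wide, juts 24 from the +y end, top at z 20.
- loading_rack: blue plastic loading rack of the extractor, empty at the start, thin white runners along its foot; fixed, any yaw. 62 (x) x 236 (y) x 30 mm; origin: underside centre. Row of 4 open square pockets 54 x 54, floor at z 8, walls 4 thick, tops at z 30; centres x 0, y +87 (place 1, by the grip tab), +29, -29, -87 (place 4). Grip tab with a white pad, 46 wide, juts 24 from the +y end, top at z 20.
- jar: squat round jar, 38 across and 66 high, straight sides all the way up; cap as wide as the body, top 17 mm. Natural white plastic with a ribbed grey screw cap, like all four. Closed and loose; 30 to 120 g. Origin: centre of the underside; z up along its axis.
- slim_bottle: slim round bottle, 24 across and 90 high, straight sides all the way up; cap as wide as the body, top 17 mm. Natural white plastic with a ribbed grey screw cap, like all four. Closed and loose; 30 to 120 g. Origin: centre of the underside; z up along its axis.
- cone_bottle: round bottle with a wide foot: 38 across for the lowest 12 mm, tapering to 25 across at 34 mm, then straight and 25 across up to its top at 82 mm (cap: top 18 mm). Natural white plastic with a ribbed grey screw cap, like all four. Closed and loose; 30 to 120 g. Origin: centre of the underside; z up along its axis.
- square_bottle: square bottle, 32 x 32 with straight sides for the lowest 56 mm, then a round cap 30 across up to 74 mm. Its faces look along its x and y; turned up to 12 degrees from the block's axes. Natural white plastic with a ribbed grey screw cap, like all four. Closed and loose; 30 to 120 g. Origin: centre of the underside; z up along its axis.
- insert_jar: dark steel insert of the jar: square frame 52 x 52 x 14 mm, opening 44 x 44, on the floor of one pocket of the thawing block; the jar stands in it at the start. Fixed, so it still shows later where that bottle stood. Origin: centre of its underside (pocket floor); axes parallel to the block's.
- insert_slim: dark steel insert of the slim bottle: square frame 52 x 52 x 14 mm, opening 30 x 30, on the floor of one pocket of the thawing block; the slim bottle stands in it at the start. Fixed, so it still shows later where that bottle stood. Origin: centre of its underside (pocket floor); axes parallel to the block's.
- insert_cone: dark steel insert of the cone bottle: square frame 52 x 52 x 14 mm, opening 44 x 44, on the floor of one pocket of the thawing block; the cone bottle stands in it at the start. Fixed, so it still shows later where that bottle stood. Origin: centre of its underside (pocket floor); axes parallel to the block's.
- insert_square: dark steel insert of the square bottle: square frame 52 x 52 x 14 mm, opening 40 x 40, on the floor of one pocket of the thawing block; the square bottle stands in it at the start. Fixed, so it still shows later where that bottle stood. Origin: centre of its underside (pocket floor); axes parallel to the block's.

How it is judged:
At the end, for the whole second after the job is handed in: Each bottle stands in the loading-rack pocket whose place number (from the grip tab) equals that of its own insert in the thawing block: within 20 mm of the pocket centre both ways and 4 mm of its floor, axis within 0.10 rad of vertical, slower than 0.02 m/s, released (((y of insert_jar in the frame of thaw_block between 0.075 and 0.099 m and y of jar in the frame of loading_rack between 0.067 and 0.107 m) or (y of insert_jar in the frame of thaw_block between 0.017 and 0.041 m and y of jar in the frame of loading_rack between 0.009 and 0.049 m) or (y of insert_jar in the frame of thaw_block between -0.041 and -0.017 m and y of jar in the frame of loading_rack between -0.049 and -0.009 m) or (y of insert_jar in the frame of thaw_block between -0.099 and -0.075 m and y of jar in the frame of loading_rack between -0.107 and -0.067 m)) and x of jar in the frame of loading_rack between -0.02 and 0.02 m and z of jar in the frame of loading_rack between 0.004 and 0.012 m and angle between each of jar, slim_bottle, cone_bottle, square_bottle, jar, slim_bottle, cone_bottle, square_bottle's own z axis and vertical below 0.1 rad and linear speed of each of jar, slim_bottle, cone_bottle, square_bottle, jar, slim_bottle, cone_bottle, square_bottle below 0.02 m/s and ((y of insert_slim in the frame of thaw_block between 0.075 and 0.099 m and y of slim_bottle in the frame of loading_rack between 0.067 and 0.107 m) or (y of insert_slim in the frame of thaw_block between 0.017 and 0.041 m and y of slim_bottle in the frame of loading_rack between 0.009 and 0.049 m) or (y of insert_slim in the frame of thaw_block between -0.041 and -0.017 m and y of slim_bottle in the frame of loading_rack between -0.049 and -0.009 m) or (y of insert_slim in the frame of thaw_block between -0.099 and -0.075 m and y of slim_bottle in the frame of loading_rack between -0.107 and -0.067 m)) and x of slim_bottle in the frame of loading_rack between -0.02 and 0.02 m and z of slim_bottle in the frame of loading_rack between 0.004 and 0.012 m and ((y of insert_cone in the frame of thaw_block between 0.075 and 0.099 m and y of cone_bottle in the frame of loading_rack between 0.067 and 0.107 m) or (y of insert_cone in the frame of thaw_block between 0.017 and 0.041 m and y of cone_bottle in the frame of loading_rack between 0.009 and 0.049 m) or (y of insert_cone in the frame of thaw_block between -0.041 and -0.017 m and y of cone_bottle in the frame of loading_rack between -0.049 and -0.009 m) or (y of insert_cone in the frame of thaw_block between -0.099 and -0.075 m and y of cone_bottle in the frame of loading_rack between -0.107 and -0.067 m)) and x of cone_bottle in the frame of loading_rack between -0.02 and 0.02 m and z of cone_bottle in the frame of loading_rack between 0.004 and 0.012 m and ((y of insert_square in the frame of thaw_block between 0.075 and 0.099 m and y of square_bottle in the frame of loading_rack between 0.067 and 0.107 m) or (y of insert_square in the frame of thaw_block between 0.017 and 0.041 m and y of square_bottle in the frame of loading_rack between 0.009 and 0.049 m) or (y of insert_square in the frame of thaw_block between -0.041 and -0.017 m and y of square_bottle in the frame of loading_rack between -0.049 and -0.009 m) or (y of insert_square in the frame of thaw_block between -0.099 and -0.075 m and y of square_bottle in the frame of loading_rack between -0.107 and -0.067 m)) and x of square_bottle in the frame of loading_rack between -0.02 and 0.02 m and z of square_bottle in the frame of loading_rack between 0.004 and 0.012 m and ((y of insert_jar in the frame of thaw_block between 0.075 and 0.099 m and y of jar in the frame of loading_rack between 0.067 and 0.107 m) or (y of insert_jar in the frame of thaw_block between 0.017 and 0.041 m and y of jar in the frame of loading_rack between 0.009 and 0.049 m) or (y of insert_jar in the frame of thaw_block between -0.041 and -0.017 m and y of jar in the frame of loading_rack between -0.049 and -0.009 m) or (y of insert_jar in the frame of thaw_block between -0.099 and -0.075 m and y of jar in the frame of loading_rack between -0.107 and -0.067 m)) and x of jar in the frame of loading_rack between -0.02 and 0.02 m and z of jar in the frame of loading_rack between 0.004 and 0.012 m and ((y of insert_slim in the frame of thaw_block between 0.075 and 0.099 m and y of slim_bottle in the frame of loading_rack between 0.067 and 0.107 m) or (y of insert_slim in the frame of thaw_block between 0.017 and 0.041 m and y of slim_bottle in the frame of loading_rack between 0.009 and 0.049 m) or (y of insert_slim in the frame of thaw_block between -0.041 and -0.017 m and y of slim_bottle in the frame of loading_rack between -0.049 and -0.009 m) or (y of insert_slim in the frame of thaw_block between -0.099 and -0.075 m and y of slim_bottle in the frame of loading_rack between -0.107 and -0.067 m)) and x of slim_bottle in the frame of loading_rack between -0.02 and 0.02 m and z of slim_bottle in the frame of loading_rack between 0.004 and 0.012 m and ((y of insert_cone in the frame of thaw_block between 0.075 and 0.099 m and y of cone_bottle in the frame of loading_rack between 0.067 and 0.107 m) or (y of insert_cone in the frame of thaw_block between 0.017 and 0.041 m and y of cone_bottle in the frame of loading_rack between 0.009 and 0.049 m) or (y of insert_cone in the frame of thaw_block between -0.041 and -0.017 m and y of cone_bottle in the frame of loading_rack between -0.049 and -0.009 m) or (y of insert_cone in the frame of thaw_block between -0.099 and -0.075 m and y of cone_bottle in the frame of loading_rack between -0.107 and -0.067 m)) and x of cone_bottle in the frame of loading_rack between -0.02 and 0.02 m and z of cone_bottle in the frame of loading_rack between 0.004 and 0.012 m and ((y of insert_square in the frame of thaw_block between 0.075 and 0.099 m and y of square_bottle in the frame of loading_rack between 0.067 and 0.107 m) or (y of insert_square in the frame of thaw_block between 0.017 and 0.041 m and y of square_bottle in the frame of loading_rack between 0.009 and 0.049 m) or (y of insert_square in the frame of thaw_block between -0.041 and -0.017 m and y of square_bottle in the frame of loading_rack between -0.049 and -0.009 m) or (y of insert_square in the frame of thaw_block between -0.099 and -0.075 m and y of square_bottle in the frame of loading_rack between -0.107 and -0.067 m)) and x of square_bottle in the frame of loading_rack between -0.02 and 0.02 m and z of square_bottle in the frame of loading_rack between 0.004 and 0.012 m); the robot touches nothing.
It fails at once if a bottle is tipped more than 45 degrees (angle between any of jar, slim_bottle, cone_bottle, square_bottle's own z axis and vertical above 0.785 rad).
It fails at once if a bottle is dropped or thrown (over 0.7 m/s with no finger on it) ((linear speed of jar above 0.7 m/s and contact force between jar and the fingers below 0.05 N) or (linear speed of slim_bottle above 0.7 m/s and contact force between slim_bottle and the fingers below 0.05 N) or (linear speed of cone_bottle above 0.7 m/s and contact force between cone_bottle and the fingers below 0.05 N) or (linear speed of square_bottle above 0.7 m/s and contact force between square_bottle and the fingers below 0.05 N)).
It also fails if it takes over 99 s, if anything falls off the work surface, if the arm or the gripper's body presses on something with over 40 N, if the wrist force passes 120 N, or if a joint passes its speed limit or range.

### The arm

A 7-joint arm with a two-finger parallel gripper is mounted at the origin on the work surface. World frame = base frame: x ahead of the robot, y to its left, z up, the work surface at z = 0. Lengths are in m, angles in rad, forces in N, time in s.
With the tool pointing down it reaches from about 0.425 to 1.025 m from the base axis. Payload 9.4 kg.
Tool frame: the origin (TCP) lies between the finger pads; the fingertips stand tcp_to_tips ahead of it and the grasp point (between the pads) is the TCP (tcp_to_tips is the distance from the TCP to the fingertips, in m); y points along the fingers, x is the direction in which the jaws open and shut, and the axes are right-handed (so a half turn about y gives the same grasp; the last joint's range is limited). The gripper opens to 85 mm and grips with 20 to 120 N. Pads are 22 mm wide; open, the fingers measure 114 mm over their backs; the gripper's body (76 mm by 85 mm) begins 54 mm behind the grasp point. The pads swing forward as they close: fully open they stand 13 mm farther back than shut.
Start: joints at [-1.225, 0.599, -0.003, 1.599, 0.002, 0.943, -0.08], TCP at [0.297, 0.661, 0.25] pointing down, gripper open.
Joint ranges: [-2.57, 2.57], [-0.35, 1.97], [-1.29, 1.29], [0.11, 2.56], [-1.05, 4.19], [0.11, 1.86], [-2.63, 2.63]. Speed limits (rad/s): [2.22, 2.22, 3.01, 3.01, 3.14, 3.14, 3.14].

### API

Orientations are given as [roll, pitch, yaw] about the fixed x, y, z axes, in that order (R = Rz(yaw) Ry(pitch) Rx(roll)).
In Python, from workcell import get_state, get_image, camera_params, finish_job, masks_of, tcp_to_tips gives the robot as it stands. The module is installed in compiled form; this text tells all that it offers.
- The arm moves only by the tool servo_tool, never from a script. Its arguments are lists of equal length, an entry for each row: "dp": the shift along the tool's x, y, z in mm, a list of three; "angular": the turn, a rotation vector about the tool's x, y, z in degrees, a list of three; "gripper": the finger opening in mm, from 0 to 85.4. In form: {"dp": [[x, y, z], ...], "angular": [[rx, ry, rz], ...], "gripper": [gripper, ...]}. A call has 1 to 5 rows; each row shifts and turns the commanded pose from where the row before left it, along the tool's axes as they then stand; what a row does not reach is not made up. A row lasts 1/12 s, in which the tool goes at most 41.7 mm and 7.16 degrees, less where a joint would pass 70% of its speed; a pose out of reach is approached as far as the arm can. A call is refused whole if a number of a shift passes 41.7 or a number of a turn 7.16, either way. A call with a gripper value outside its range is refused whole. The fingers move at their own pace and stop on an object; the grip force is fixed at half the most. Time passes only in rows, so rows that do not move let the fingers close. It gives the time, the measured TCP pose, the force and the opening at its end, in the units of the state.
- get_state(): the state, without advancing time (a new reading comes with each control period).
- get_image(name): name is "scene" or "top" or "wrist"; returns the picture (384x512x3 uint8, blue, green, red); there is no depth.
- camera_params(name): a dict with "intrinsics" (3x3 intrinsics, pixels), "dist_coeffs" ([k1, k2, p1, p2, k3] as OpenCV has them; the pictures are not rectified), "R" (3x3) and "t" (3): a world point X has camera coordinates R X + t. Camera axes: x right, y down, z forward; pixel columns grow to the right and rows downward; lengths in m; the calibration is good to about 2 mm. A picture is of the moment at which its call begins: read the wrist's pose just before it. camera_params takes no time and is no camera call; for the wrist camera it gives the pose at the moment of the call.
- finish_job(): hands the job in, once; it reports no verdict.
Trained networks look in the newest picture that a camera, given by its name, has taken for a name from the list of things; names that differ only in an ending like _2 or _b are one class to them, and where a whole thing is asked for, a point or a joint stands for the part that bears it (a point fixed in the world has none). Each returns a list of dicts, best first, with "confidence" (0 to 1); they miss things now and then, are a little off and sometimes report something else, mostly with a low value. They report only what shows in the picture. A call takes as long as a camera call.
- masks_of(camera, thing): "region" (384x512 bool, what is visible of it) and "bbox" ([left, top, width, height] in pixels, round what is visible of it).
The state is a dict: "time": time; "joints": joint angles; "dq": joint speeds; "tau": joint torques, N m; "tool_pos": TCP position; "orientation": TCP orientation; "wrist_force": force on the tool from outside, world axes, zero at the start; "torque": the same for the moment, N m; "finger_gap": opening from 0.0 (shut) to 1.0 (fully open).
Only numpy, scipy, OpenCV 4.12 (cv2) and the standard library are available. Lean on these libraries where they do the work, as an engineer would, in place of code of your own. Each camera call takes 0.05 s, during which the arm holds its last target.

## Working session

There is one attempt and no reset: what is moved stays moved. The work goes in short steps, Python scripts to look and compute and a tool call to move; the robot and the scene stay as the last step left them, time stands still between calls to the robot, and variables do not carry over. Pictures are saved under pics/ and viewed, and the job is handed in when it is done.

Besides the shell and the picture viewer there is one more tool, called after "Emit:" by a JSON object that holds its "op" and its "data". servo_tool: Moves the arm, as the interface text tells. Its arguments: {"type":"object","properties":{"dp":{"type":"array"},"angular":{"type":"array"},"gripper":{"type":"array"}},"required":["dp","angular","gripper"]}

```bash
mkdir -p pics
python3 - <<'E'
from workcell import *
import cv2,numpy as np
s=get_state()
print({k:np.round(v,3) for k,v in s.items()}, tcp_to_tips)
for n in("scene","top","wrist"):
    cv2.imwrite(f"pics/{n}0.png",get_image(n))
    c=camera_params(n); print(n,np.round(c["intrinsics"],1).tolist(),np.round(c["dist_coeffs"],3),np.round(c["R"],3).tolist(),np.round(c["t"],3))
E
```

```text
{'time': np.float64(0.0), 'joints': array([-1.225,  0.6  , -0.003,  1.6  ,  0.002,  0.943, -0.08 ]), 'dq': array([-0.001,  0.001, -0.001, -0.001, -0.001,  0.001,  0.   ]), 'tau': array([-0.0000e+00, -7.7645e+01,  1.5650e+00, -2.5801e+01,  1.2000e-02,
        9.0000e-03,  0.0000e+00]), 'tool_pos': array([0.297, 0.661, 0.249]), 'orientation': array([-1.571,  0.002,  1.148]), 'wrist_force': array([-0.088,  0.306,  0.28 ]), 'torque': array([0.   , 0.007, 0.001]), 'finger_gap': np.float64(1.004)} 0.019
scene [[408.3, 0.0, 254.6], [0.0, 408.3, 191.2], [0.0, 0.0, 1.0]] [-0.093  0.     0.     0.     0.   ] [[-0.824, 0.566, -0.014], [0.343, 0.481, -0.807], [-0.45, -0.67, -0.591]] [ 0.454 -0.159  1.249]
top [[370.5, 0.0, 262.8], [0.0, 370.5, 190.0], [0.0, 0.0, 1.0]] [-0.011  0.     0.     0.     0.   ] [[0.009, -1.0, 0.003], [-0.989, -0.009, -0.145], [0.145, -0.002, -0.989]] [-0.008  0.534  0.737]
wrist [[270.5, 0.0, 253.2], [0.0, 270.5, 191.0], [0.0, 0.0, 1.0]] [-0.007  0.     0.     0.     0.   ] [[0.41, 0.912, -0.002], [0.864, -0.388, 0.321], [0.292, -0.133, -0.947]] [-0.725 -0.043  0.381]
```

View pics/scene0.png

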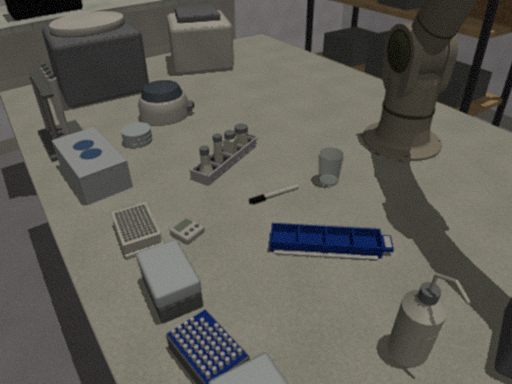

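View pics/top0.png

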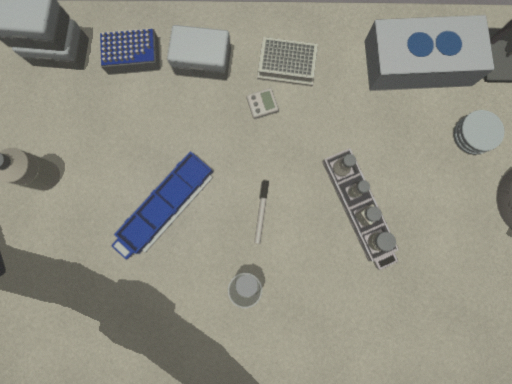

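View pics/wrist0.png

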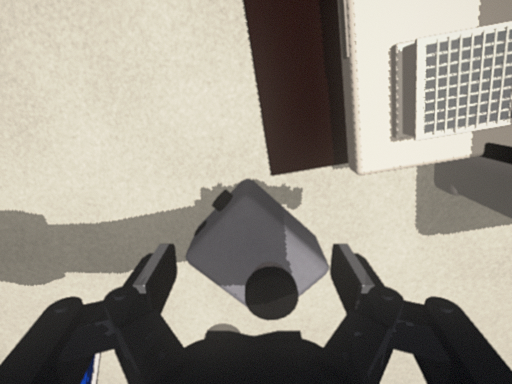

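Run:
```python
from workcell import *
import cv2,numpy as np
im=get_image("top")
a=cv2.resize(im[140:280,310:410],None,fx=5.5,fy=4.2*1.0,interpolation=cv2.INTER_CUBIC) if 0 else cv2.resize(im[140:280,310:410],None,fx=4.2,fy=4.2,interpolation=cv2.INTER_CUBIC)
b=cv2.resize(im[140:270,100:225],None,fx=4.2,fy=4.2,interpolation=cv2.INTER_CUBIC)
cv2.imwrite("pics/b1.png",a);cv2.imwrite("pics/r1.png",b)
for t in("thaw_block","loading_rack","jar","slim_bottle","cone_bottle","square_bottle","insert_jar","insert_slim"):
    for m in masks_of("top",t)[:2]: print(t,round(m["confidence"],2),m["bbox"],np.argwhere(m["region"]).mean(0)[::-1])
im=get_image("scene")
cv2.imwrite("pics/s1.png",cv2.resize(im[110:190,180:270],None,fx=6,fy=6,interpolation=cv2.INTER_CUBIC))
for t in("jar","slim_bottle","cone_bottle","square_bottle"):
    for m in masks_of("scene",t)[:2]: print(t,round(m["confidence"],2),m["bbox"],np.argwhere(m["region"]).mean(0)[::-1])
```

```text
thaw_block 0.78 [323.0, 149.7, 79.6, 119.4] [361.1703026 218.5721323]
loading_rack 0.96 [111.6, 149.7, 101.5, 111.5] [161.93377942 205.58537148]
jar 0.84 [368.4, 231.8, 29.4, 19.8] [381.79867257 240.88053097]
slim_bottle 0.51 [349.6, 179.5, 22.1, 18.7] [358.95884774 188.02880658]
cone_bottle 0.87 [333.3, 154.2, 23.2, 23.7] [343.71060172 165.14040115]
cone_bottle 0.28 [346.4, 181.2, 24.4, 16.6] [358.46046512 188.30232558]
square_bottle 0.78 [354.2, 205.5, 26.3, 19.4] [368.61578947 214.46052632]
insert_slim 0.72 [338.3, 176.0, 34.5, 29.4] [352.91272727 193.21090909]
jar 0.61 [235.8, 123.4, 11.1, 27.2] [240.96825397 133.85714286]
slim_bottle 0.65 [214.1, 136.1, 6.3, 26.4] [217.29411765 147.50840336]
cone_bottle 0.55 [200.6, 149.3, 12.0, 27.3] [204.77704918 160.39344262]
square_bottle 0.72 [270.6, 225.1, 120.6, 36.4] [328.47207703 241.20770289]
square_bottle 0.32 [235.3, 121.8, 8.6, 25.8] [241.21888412 133.90987124]
```

View pics/b1.png

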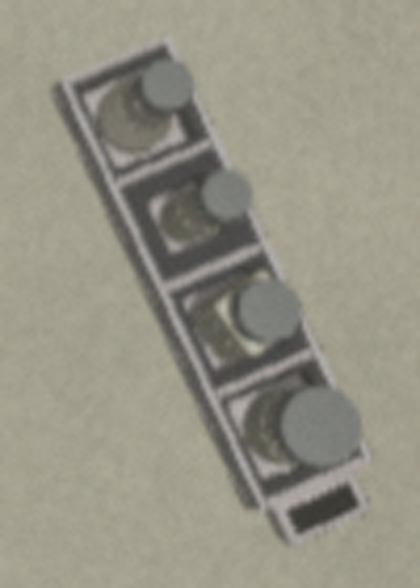

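View pics/r1.png

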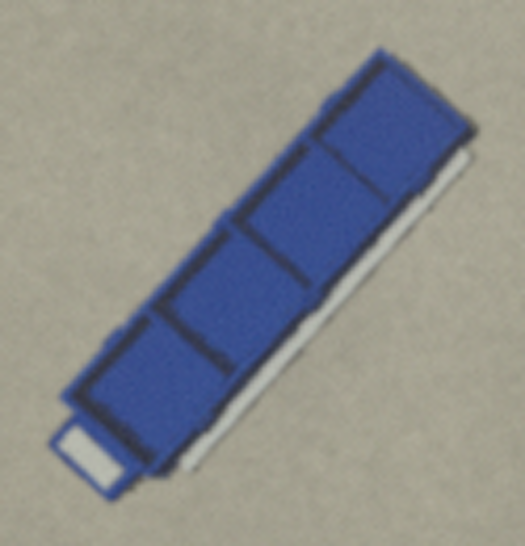

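View pics/s1.png

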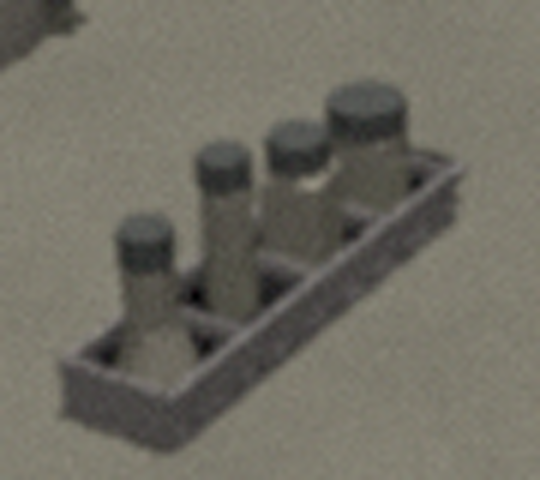

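```bash
cat > h.py <<'E'
from workcell import *
import cv2,numpy as np
from scipy.optimize import least_squares
from scipy.spatial.transform import Rotation as Ro
def proj(c,P):
    return cv2.projectPoints(np.asarray(P,float).reshape(-1,3),cv2.Rodrigues(c["R"])[0],c["t"],c["intrinsics"],c["dist_coeffs"])[0][:,0]
def ray(c,uv,z):
    uv=np.asarray(uv,float).reshape(-1,1,2)
    n=cv2.undistortPoints(uv,c["intrinsics"],c["dist_coeffs"])[:,0]
    z=np.broadcast_to(z,len(n)); d=np.c_[n,np.ones(len(n))]@c["R"]; o=-c["R"].T@c["t"]
    return o+d*((z-o[2])/d[:,2])[:,None]
def loc(p,L): # p=x,y,yaw
    L=np.asarray(L,float).reshape(-1,3);c,s=np.cos(p[2]),np.sin(p[2])
    return np.c_[p[0]+c*L[:,0]-s*L[:,1],p[1]+s*L[:,0]+c*L[:,1],L[:,2]]
RECT=np.array([[-.031,-.118,.03],[.031,-.118,.03],[.031,.118,.03],[-.031,.118,.03]])
TAB=np.array([[-.023,.118,.02],[-.023,.142,.02],[.023,.142,.02],[.023,.118,.02]])
def draw(im,c,p,off,k):
    for Q in (RECT,TAB):
        q=(proj(c,loc(p,Q))-off)*k
        cv2.polylines(im,[np.int32(q).reshape(-1,1,2)],True,(0,0,255),1)
    for y in(.087,.029,-.029,-.087):
        q=(proj(c,loc(p,[[0,y,.008]]))[0]-off)*k
        cv2.circle(im,tuple(np.int32(q).tolist()),3,(0,255,255),1)
E
cat > fit.py <<'E'
from h import *
c=camera_params("top"); im=get_image("top"); k=4.2
def fit(uv,L,x0):
    f=lambda p:(proj(c,loc(p,L))-uv).ravel()
    r=least_squares(f,x0); return r.x,np.abs(r.fun).max()
# block corners in crop: order end-far from tab
o=np.array([310,140.])
B=np.array([[66,80],[170,42],[366,457],[262,503]])/k+o
O=np.array([100,140.])
R=np.array([[380,48],[475,130],[160,472],[65,398]])/k+O
for nm,uv,off,sh in(("block",B,o,(140,100)),("rack",R,O,(130,125))):
    w=ray(c,uv,.03)
    print(nm,np.round(w,4).tolist(),"len",np.linalg.norm(w[1]-w[0]),np.linalg.norm(w[2]-w[1]))
    d=(w[2]+w[3]-w[0]-w[1])[:2]; yaw=np.arctan2(d[1],d[0])-np.pi/2
    m=w.mean(0)
    # order consistency: local x of corner0
    s=((w[1]-w[0])[:2]@[np.cos(yaw),np.sin(yaw)])>0
    uv2=uv if s else uv[[1,0,3,2]]
    p,e=fit(uv2,RECT,[m[0],m[1],yaw]); print(nm,np.round(p,4),"yawdeg",np.degrees(p[2]),"maxpx",e)
    x,y=off.astype(int);cr=cv2.resize(im[y:y+sh[0],x:x+sh[1]],None,fx=k,fy=k,interpolation=cv2.INTER_CUBIC)
    draw(cr,c,p,off,k); cv2.imwrite(f"pics/ov_{nm}.png",cr)
    np.save(nm,p)
pb=np.load("block.npy")
caps=np.array([[321,426],[268,311],[226,193],[165,84]])/k+o
w=ray(c,caps,np.array([.074,.082,.098,.09]))
for n,q in zip(("jar","sq","slim","cone"),w):
    d=q[:2]-pb[:2];cs,sn=np.cos(pb[2]),np.sin(pb[2])
    print(n,np.round(q,4),"local",np.round([cs*d[0]+sn*d[1],-sn*d[0]+cs*d[1]],4), "r",np.hypot(*q[:2]))
pr=np.load("rack.npy")
print(np.round(loc(pr,[[0,y,.008] for y in(.087,.029,-.029,-.087)]),4))
E
python3 fit.py
```

```text
block [[0.604, -0.1375, 0.03], [0.6245, -0.1912, 0.03], [0.4148, -0.283, 0.03], [0.392, -0.2307, 0.03]] len 0.057535892384384564 0.2288865169422734
block [ 0.509  -0.2106 -4.301 ] yawdeg -246.4274013136357 maxpx 2.318303148416362
rack [[0.618, 0.1532, 0.03], [0.5757, 0.1034, 0.03], [0.4028, 0.2537, 0.03], [0.4385, 0.303, 0.03]] len 0.06539274768796258 0.22912076194899023
rack [0.5089 0.2033 0.8683] yawdeg 49.75172552200205 maxpx 1.9485481290052178
jar [ 0.4294 -0.2466  0.074 ] local [-0.0011  0.0874] r 0.49513243451736416
sq [ 0.4823 -0.2211  0.082 ] local [0.001  0.0287] r 0.5306024827074274
slim [ 0.5354 -0.1987  0.098 ] local [ 0.0004 -0.0289] r 0.5710775316603698
cone [ 0.5885 -0.1737  0.09  ] local [ 0.0021 -0.0875] r 0.6135537281999613
[[0.4425 0.2595 0.008 ]
 [0.4867 0.222  0.008 ]
 [0.531  0.1845 0.008 ]
 [0.5753 0.1471 0.008 ]]
```

View pics/ov_block.png

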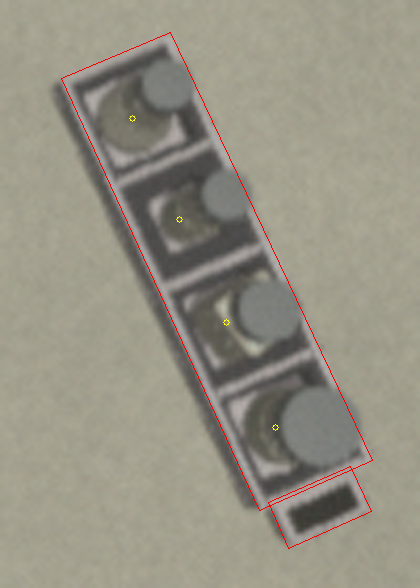

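View pics/ov_rack.png

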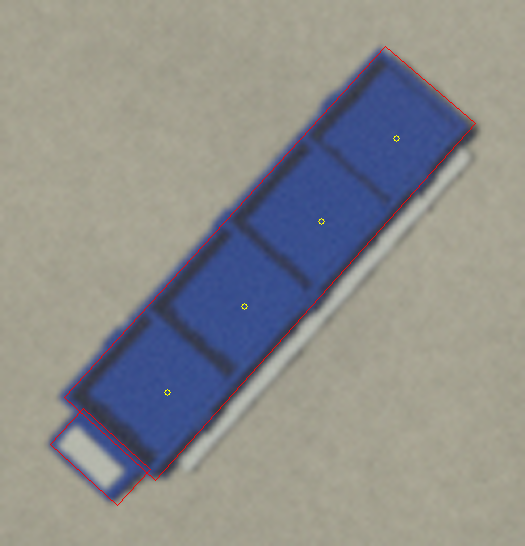

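```bash
cat > plan.py <<'E'
from h import *
import sys,json
# usage: plan.py "x,y,z,yawdeg,n" ...   (from measured pose)
def plan(ways):
    s=get_state(); p=np.array(s["tool_pos"]); R=Ro.from_euler("xyz",s["orientation"]); rows=[]
    for x,y,z,yw,n in ways:
        n=int(n); T=np.array([x,y,z]); p0=p.copy()
        Rt=Ro.from_euler("xyz",[-np.pi/2,0,np.radians(yw)])
        # rot interpolate: yaw unwrapped linear
        y0=R.as_euler("xyz")[2]; dy=np.radians(yw)-y0
        R0=R; rel=(Ro.from_euler("z",-dy)*Rt)  # target without the yaw change
        corr=(rel*R0.inv()).as_rotvec()
        for i in range(1,n+1):
            f=i/n; q=p0+(T-p0)*f
            Rn=Ro.from_euler("z",dy*f)*Ro.from_rotvec(corr*f)*R0
            d=np.round(R.inv().apply(q-p)*1000,1); a=np.round(np.degrees((R.inv()*Rn).as_rotvec()),2)
            rows.append((d,a)); p=p+R.apply(d/1000); R=R*Ro.from_rotvec(np.radians(a))
    for i in range(0,len(rows),5):
        print("dp",[r[0].tolist() for r in rows[i:i+5]]); print("an",[r[1].tolist() for r in rows[i:i+5]])
    print("end",p)
if __name__=="__main__":
    plan([list(map(float,a.split(","))) for a in sys.argv[1:]])
E
python3 plan.py 0.5,0.1,0.25,-48,17 0.4294,-0.2466,0.2,-66.4,11
```

```text
dp [[-25.2, 0.0, -24.4], [-22.2, 0.0, -27.2], [-18.9, 0.1, -29.6], [-15.3, -0.0, -31.6], [-11.5, -0.0, -33.1]]
an [[-0.0, 6.69, 0.0], [-0.0, 6.7, 0.0], [-0.0, 6.69, 0.0], [-0.0, 6.69, 0.0], [-0.0, 6.69, 0.0]]
dp [[-7.6, 0.0, -34.3], [-3.5, 0.0, -34.9], [0.5, 0.0, -35.1], [4.7, 0.1, -34.8], [8.6, -0.0, -34.0]]
an [[-0.0, 6.7, 0.0], [-0.0, 6.69, 0.0], [-0.0, 6.69, 0.0], [-0.0, 6.7, 0.0], [-0.0, 6.69, 0.0]]
dp [[12.6, -0.0, -32.7], [16.3, 0.0, -31.1], [19.8, 0.0, -29.0], [23.1, 0.0, -26.4], [26.0, 0.1, -23.6]]
an [[-0.0, 6.69, 0.0], [-0.0, 6.69, 0.0], [-0.0, 6.7, 0.0], [-0.0, 6.69, 0.0], [-0.0, 6.69, 0.0]]
dp [[28.5, -0.0, -20.4], [30.8, -0.0, -16.9], [19.1, 4.5, -25.9], [19.9, 4.6, -25.2], [20.6, 4.5, -24.7]]
an [[-0.0, 6.7, 0.0], [-0.0, 6.69, 0.0], [-0.0, 1.67, 0.0], [-0.0, 1.68, 0.0], [-0.0, 1.67, 0.0]]
dp [[21.3, 4.6, -24.1], [22.0, 4.5, -23.5], [22.7, 4.6, -22.8], [23.3, 4.5, -22.1], [24.0, 4.6, -21.4]]
an [[-0.0, 1.67, 0.0], [-0.0, 1.67, 0.0], [-0.0, 1.68, 0.0], [-0.0, 1.67, 0.0], [-0.0, 1.67, 0.0]]
dp [[24.6, 4.5, -20.8], [25.1, 4.5, -20.0], [25.8, 4.6, -19.2]]
an [[-0.0, 1.67, 0.0], [-0.0, 1.68, 0.0], [-0.0, 1.67, 0.0]]
end [ 0.42943866 -0.24658525  0.19998741]
```

Emit:
{"op": "servo_tool", "data": {"dp": [[-25,0,-24],[-22,0,-27],[-19,0,-30],[-15,0,-32],[-11.5,0,-33]], "angular": [[0,6.7,0],[0,6.7,0],[0,6.7,0],[0,6.7,0],[0,6.7,0]], "gripper": [85,85,85,85,85]}}

```text
time: 1.32
tool_pos: [0.3578, 0.4948, 0.2504]
orientation: [-1.571, -0.0, 0.557]
wrist_force: [0.5, 0.2, -0.5]
finger_gap: 0.991
```

Emit:
{"op": "servo_tool", "data": {"dp": [[-7.5,0,-34],[-3.5,0,-35],[0.5,0,-35],[4.5,0,-35],[8.5,0,-34]], "angular": [[0,6.7,0],[0,6.7,0],[0,6.7,0],[0,6.7,0],[0,6.7,0]], "gripper": [85,85,85,85,85]}}

```text
time: 1.73
tool_pos: [0.4168, 0.3298, 0.2506]
orientation: [-1.57, -0.0, -0.027]
wrist_force: [1.1, 0.2, 0.9]
finger_gap: 0.997
```

Emit:
{"op": "servo_tool", "data": {"dp": [[12.5,0,-33],[16.5,0,-31],[20,0,-29],[23,0,-26.5],[26,0,-23.5]], "angular": [[0,6.7,0],[0,6.7,0],[0,6.7,0],[0,6.7,0],[0,6.7,0]], "gripper": [85,85,85,85,85]}}

```text
time: 2.15
tool_pos: [0.4764, 0.1645, 0.2507]
orientation: [-1.57, -0.0, -0.612]
wrist_force: [0.1, 0.8, -0.4]
finger_gap: 0.994
```

Emit:
{"op": "servo_tool", "data": {"dp": [[28.5,0,-20.5],[31,0,-17],[19,4.5,-26],[20,4.5,-25],[20.5,4.5,-24.5]], "angular": [[0,6.7,0],[0,6.7,0],[0,1.7,0],[0,1.7,0],[0,1.7,0]], "gripper": [85,85,85,85,85]}}

```text
time: 2.57
tool_pos: [0.4803, 0.004, 0.2368]
orientation: [-1.57, -0.0, -0.93]
wrist_force: [0.5, 0.0, 0.3]
finger_gap: 0.998
```

```bash
python3 plan.py 0.4294,-0.2466,0.2,-66.4,8
```

```text
dp [[21.3, 4.6, -23.8], [22.0, 4.6, -23.2], [22.6, 4.6, -22.6], [23.3, 4.6, -21.9], [23.9, 4.6, -21.3]]
an [[-0.0, 1.64, 0.0], [-0.01, 1.63, 0.01], [-0.0, 1.64, -0.0], [-0.01, 1.64, 0.0], [-0.0, 1.64, 0.0]]
dp [[24.5, 4.6, -20.5], [25.0, 4.6, -19.8], [25.7, 4.6, -19.2]]
an [[-0.0, 1.63, 0.01], [-0.01, 1.64, 0.0], [-0.0, 1.64, 0.0]]
end [ 0.42937432 -0.24665207  0.19998271]
```

Emit:
{"op": "servo_tool", "data": {"dp": [[21.5,4.5,-24],[22,4.5,-23],[22.5,4.5,-22.5],[23.5,4.5,-22],[24,4.5,-21.5]], "angular": [[0,1.6,0],[0,1.6,0],[0,1.6,0],[0,1.6,0],[0,1.6,0]], "gripper": [85,85,85,85,85]}}

```text
time: 2.98
tool_pos: [0.4488, -0.1531, 0.2143]
orientation: [-1.57, -0.0, -1.069]
wrist_force: [0.8, 0.7, -0.3]
finger_gap: 0.997
```

Emit:
{"op": "servo_tool", "data": {"dp": [[24.5,4.5,-20.5],[25,4.5,-20],[25.5,4.5,-19],[0,0,0],[0,0,0]], "angular": [[0,1.6,0],[0,1.6,0],[0,1.6,0],[0,0,0],[0,0,0]], "gripper": [85,85,85,85,85]}}

```text
time: 3.4
tool_pos: [0.4297, -0.2474, 0.2008]
orientation: [-1.571, -0.0, -1.156]
wrist_force: [0.2, 0.9, 0.4]
finger_gap: 0.997
```

```bash
cat > look.py <<'E'
from h import *
c=camera_params("wrist"); im=get_image("wrist"); pb=np.load("block.npy")
draw(im,c,pb,np.zeros(2),1)
for n,q,h,r in(("jar",(.4294,-.2466),.074,.019),("sq",(.4823,-.2211),.082,.015),("slim",(.5354,-.1987),.098,.012),("cone",(.5885,-.1737),.09,.0125)):
    t=np.linspace(0,2*np.pi,30); P=np.c_[q[0]+r*np.cos(t),q[1]+r*np.sin(t),np.full(30,h)]
    if (P@c["R"].T+c["t"])[:,2].min()>.02: cv2.polylines(im,[np.int32(proj(c,P)).reshape(-1,1,2)],True,(0,255,0),1)
s=get_state();print(s["time"],s["tool_pos"],s["orientation"])
cv2.imwrite("pics/w1.png",im)
E
python3 look.py
```

```text
3.45 [ 0.43019273 -0.24586501  0.20078954] [-1.57070544e+00  3.45490714e-04 -1.15355857e+00]
```

View pics/w1.png

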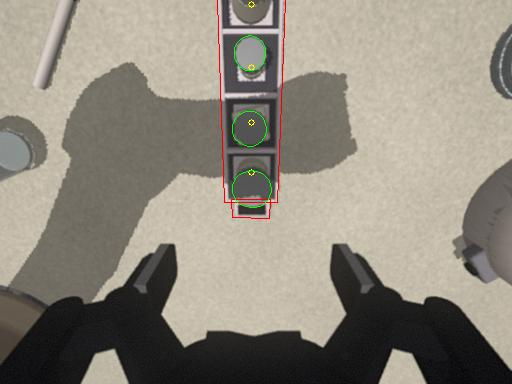

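Emit:
{"op": "servo_tool", "data": {"dp": [[0,38,0],[0,38,0],[0,38,0],[0,18,0],[0,10,0]], "angular": [[0,0,0],[0,0,0],[0,0,0],[0,0,0],[0,0,0]], "gripper": [85,85,85,85,85]}}

```text
time: 3.87
tool_pos: [0.4302, -0.2433, 0.0564]
orientation: [-1.572, 0.003, -1.149]
wrist_force: [-0.7, -0.0, -0.9]
finger_gap: 1.0
```

Emit:
{"op": "servo_tool", "data": {"dp": [[0,0,0],[0,0,0],[0,0,0],[0,0,0],[0,0,0]], "angular": [[0,0,0],[0,0,0],[0,0,0],[0,0,0],[0,0,0]], "gripper": [30,30,30,30,30]}}

```text
time: 4.28
tool_pos: [0.4312, -0.2454, 0.0601]
orientation: [-1.569, -0.001, -1.151]
wrist_force: [-0.1, 0.6, 4.6]
finger_gap: 0.43
```

Run:
```python
from h import *
s=get_state();print(s["time"],s["tool_pos"],s["finger_gap"]*85.4)
cv2.imwrite("pics/w2.png",get_image("wrist"))
```

```text
4.2833 [ 0.43116095 -0.24537664  0.06012523] 36.68469556431025
```

View pics/w2.png

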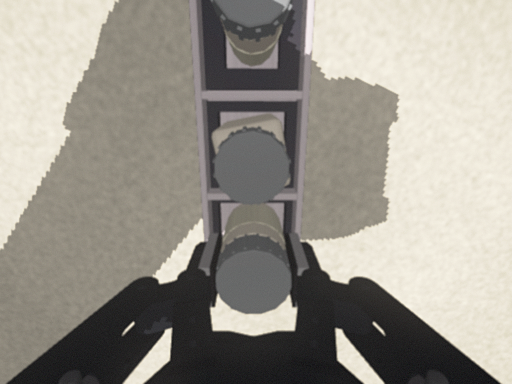

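Emit:
{"op": "servo_tool", "data": {"dp": [[0,0,0],[0,0,0]], "angular": [[0,0,0],[0,0,0]], "gripper": [30,30]}}

```text
time: 4.5
tool_pos: [0.4312, -0.2454, 0.0601]
orientation: [-1.569, -0.001, -1.151]
wrist_force: [-0.5, 0.7, 5.4]
finger_gap: 0.432
```

Emit:
{"op": "servo_tool", "data": {"dp": [[0,-10,0],[0,-20,0],[0,-30,0],[0,-35,0],[0,-25,0]], "angular": [[0,0,0],[0,0,0],[0,0,0],[0,0,0],[0,0,0]], "gripper": [30,30,30,30,30]}}

```text
time: 4.92
tool_pos: [0.4304, -0.2456, 0.1817]
orientation: [-1.569, -0.001, -1.152]
wrist_force: [0.5, -0.6, -0.6]
finger_gap: 0.428
```

```bash
python3 plan.py 0.505,0,0.19,-10,10  0.4425,0.2595,0.18,49.7,9
```

```text
dp [[-19.4, -0.8, 16.8], [-17.7, -0.8, 18.6], [-15.8, -0.9, 20.3], [-13.7, -0.8, 21.6], [-11.5, -0.8, 23.0]]
an [[-0.0, -5.6, 0.01], [-0.01, -5.61, 0.02], [0.0, -5.6, 0.01], [-0.0, -5.6, 0.01], [-0.01, -5.6, 0.01]]
dp [[-9.3, -0.8, 23.9], [-6.8, -0.8, 24.8], [-4.5, -0.8, 25.2], [-1.9, -0.9, 25.6], [0.6, -0.8, 25.7]]
an [[-0.0, -5.61, 0.01], [-0.01, -5.6, 0.01], [-0.01, -5.6, 0.0], [-0.0, -5.61, 0.01], [-0.01, -5.6, 0.01]]
dp [[-11.8, 1.1, 27.2], [-8.7, 1.1, 28.4], [-5.3, 1.1, 29.2], [-1.9, 1.2, 29.5], [1.6, 1.1, 29.7]]
an [[-0.0, -6.63, -0.0], [-0.0, -6.64, -0.0], [-0.0, -6.63, -0.0], [-0.0, -6.63, -0.0], [-0.0, -6.64, -0.0]]
dp [[5.0, 1.1, 29.2], [8.3, 1.1, 28.5], [11.5, 1.1, 27.3], [14.6, 1.1, 25.8]]
an [[-0.0, -6.63, -0.0], [-0.0, -6.63, -0.0], [-0.0, -6.64, -0.0], [-0.0, -6.63, -0.0]]
end [0.44250357 0.25948664 0.18002051]
```

Emit:
{"op": "servo_tool", "data": {"dp": [[-19.5,-1,17],[-17.5,-1,18.5],[-16,-1,20.5],[-13.5,-1,21.5],[-11.5,-1,23]], "angular": [[0,-5.6,0],[0,-5.6,0],[0,-5.6,0],[0,-5.6,0],[0,-5.6,0]], "gripper": [30,30,30,30,30]}}

```text
time: 5.33
tool_pos: [0.4682, -0.1213, 0.1849]
orientation: [-1.57, -0.001, -0.658]
wrist_force: [0.6, 0.1, -1.2]
finger_gap: 0.429
```

Emit:
{"op": "servo_tool", "data": {"dp": [[-9.5,-1,24],[-7,-1,25],[-4.5,-1,25],[-2,-1,25.5],[0.5,-1,25.5]], "angular": [[0,-5.6,0],[0,-5.6,0],[0,-5.6,0],[0,-5.6,0],[0,-5.6,0]], "gripper": [30,30,30,30,30]}}

```text
time: 5.75
tool_pos: [0.5049, 0.0016, 0.1899]
orientation: [-1.57, -0.001, -0.17]
wrist_force: [0.2, 0.1, -0.5]
finger_gap: 0.424
```

Emit:
{"op": "servo_tool", "data": {"dp": [[-12,1,27],[-8.5,1,28.5],[-5.5,1,29],[-2,1,29.5],[1.5,1,29.5]], "angular": [[0,-6.6,0],[0,-6.6,0],[0,-6.6,0],[0,-6.6,0],[0,-6.6,0]], "gripper": [30,30,30,30,30]}}

```text
time: 6.17
tool_pos: [0.4693, 0.1453, 0.1848]
orientation: [-1.571, -0.002, 0.407]
wrist_force: [0.6, 0.2, -1.5]
finger_gap: 0.428
```

```bash
python3 plan.py 0.4425,0.2595,0.18,49.7,4
```

```text
dp [[5.2, 1.2, 28.9], [8.4, 1.2, 28.1], [11.6, 1.2, 26.9], [14.6, 1.2, 25.4]]
an [[0.01, -6.59, 0.02], [0.01, -6.6, 0.02], [0.01, -6.59, 0.02], [0.0, -6.59, 0.02]]
end [0.44247489 0.25948857 0.17997362]
```

Emit:
{"op": "servo_tool", "data": {"dp": [[5,1,29],[8.5,1,28],[11.5,1,27],[14.5,1,25.5],[0,0,0]], "angular": [[0,-6.6,0],[0,-6.6,0],[0,-6.6,0],[0,-6.6,0],[0,0,0]], "gripper": [30,30,30,30,30]}}

```text
time: 6.58
tool_pos: [0.4419, 0.2644, 0.1807]
orientation: [-1.57, -0.004, 0.876]
wrist_force: [0.6, 0.2, -1.7]
finger_gap: 0.431
```

```bash
cat > lookr.py <<'E'
from h import *
import sys
c=camera_params("wrist"); im=get_image("wrist"); pb=np.load("rack.npy")
draw(im,c,pb,np.zeros(2),1)
s=get_state();print(s["time"],s["tool_pos"],s["orientation"])
cv2.imwrite(f"pics/{sys.argv[1]}.png",im)
E
python3 lookr.py w3;  python3 plan.py 0.4425,0.2595,0.18,49.7,1
```

```text
6.6333 [0.44243024 0.26138783 0.18053834] [-1.57047135 -0.00203108  0.86832339]
dp [[-1.4, 0.5, -1.3]]
an [[-0.02, 0.05, 0.12]]
end [0.44251844 0.25948023 0.18003508]
```

View pics/w3.png

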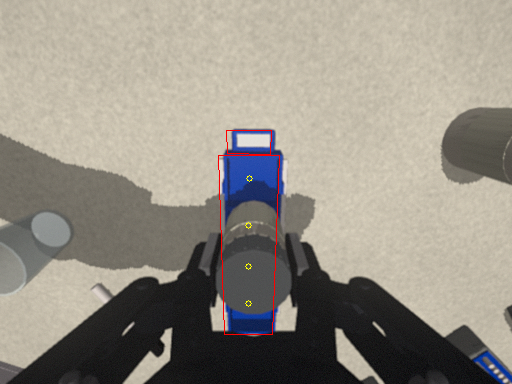

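Emit:
{"op": "servo_tool", "data": {"dp": [[1,30,-1],[0,35,0],[0,30,0],[0,15,0],[0,5,0]], "angular": [[0,0,0],[0,0,0],[0,0,0],[0,0,0],[0,0,0]], "gripper": [30,30,30,30,30]}}

```text
time: 7.05
tool_pos: [0.4441, 0.2567, 0.063]
orientation: [-1.571, 0.003, 0.86]
wrist_force: [-0.2, 0.3, -1.0]
finger_gap: 0.43
```

Emit:
{"op": "servo_tool", "data": {"dp": [[0,1,0],[0,1,0],[0,1,0]], "angular": [[0,0,0],[0,0,0],[0,0,0]], "gripper": [30,30,30]}}

```text
time: 7.3
tool_pos: [0.4456, 0.2583, 0.0631]
orientation: [-1.572, -0.002, 0.861]
wrist_force: [0.0, 0.8, -0.5]
finger_gap: 0.43
```

Emit:
{"op": "servo_tool", "data": {"dp": [[0,1,0],[0,1,0],[0,0,0]], "angular": [[0,0,0],[0,0,0],[0,0,0]], "gripper": [30,30,30]}}

```text
time: 7.55
tool_pos: [0.4451, 0.2583, 0.0603]
orientation: [-1.571, -0.001, 0.862]
wrist_force: [-0.8, 0.2, -1.3]
finger_gap: 0.429
```

Emit:
{"op": "servo_tool", "data": {"dp": [[0,1,0],[0,1,0],[0,0,0]], "angular": [[0,0,0],[0,0,0],[0,0,0]], "gripper": [30,30,30]}}

```text
time: 7.8
tool_pos: [0.4452, 0.2583, 0.06]
orientation: [-1.571, -0.002, 0.861]
wrist_force: [-3.8, -1.6, 31.8]
finger_gap: 0.432
```

Emit:
{"op": "servo_tool", "data": {"dp": [[0,-1.5,0],[0,0,0],[0,0,0],[0,0,0]], "angular": [[0,0,0],[0,0,0],[0,0,0],[0,0,0]], "gripper": [30,30,45,55]}}

```text
time: 8.13
tool_pos: [0.4449, 0.2583, 0.0592]
orientation: [-1.571, -0.0, 0.862]
wrist_force: [0.8, -0.1, 0.2]
finger_gap: 0.638
```

Emit:
{"op": "servo_tool", "data": {"dp": [[0,0,0],[0,-20,0],[0,-30,0],[0,-30,0],[0,-30,0]], "angular": [[0,0,0],[0,0,0],[0,0,0],[0,0,0],[0,0,0]], "gripper": [60,60,60,60,60]}}

```text
time: 8.55
tool_pos: [0.4444, 0.2579, 0.17]
orientation: [-1.57, 0.002, 0.862]
wrist_force: [0.2, 0.0, -0.1]
finger_gap: 0.705
```

```bash
python3 lookr.py w4; python3 plan.py 0.505,0,0.19,-10,10  0.4823,-0.2211,0.18,-66.4,9
```

```text
8.6 [0.4463284  0.25893962 0.17502238] [-1.57209481 -0.00515514  0.86117952]
dp [[-15.8, -1.6, -21.3], [-13.5, -1.5, -22.9], [-11.1, -1.5, -24.1], [-8.6, -1.5, -25.1], [-5.9, -1.5, -25.9]]
an [[-0.02, 5.93, 0.04], [-0.02, 5.94, 0.03], [-0.02, 5.93, 0.04], [-0.01, 5.94, 0.03], [-0.01, 5.93, 0.04]]
dp [[-3.1, -1.5, -26.4], [-0.5, -1.5, -26.5], [2.3, -1.5, -26.5], [5.0, -1.4, -26.1], [7.7, -1.5, -25.4]]
an [[-0.0, 5.93, 0.03], [-0.01, 5.94, 0.03], [0.0, 5.93, 0.03], [0.01, 5.94, 0.03], [0.0, 5.93, 0.03]]
dp [[1.8, 1.1, -24.6], [4.4, 1.1, -24.3], [7.1, 1.1, -23.7], [9.6, 1.1, -22.7], [12.1, 1.1, -21.5]]
an [[-0.0, 6.27, 0.0], [-0.0, 6.26, 0.0], [-0.0, 6.27, 0.0], [-0.0, 6.27, 0.0], [-0.0, 6.26, 0.0]]
dp [[14.3, 1.1, -20.2], [16.5, 1.2, -18.4], [18.3, 1.1, -16.5], [20.1, 1.1, -14.4]]
an [[-0.0, 6.27, 0.0], [-0.0, 6.27, 0.0], [-0.0, 6.26, 0.0], [-0.0, 6.27, 0.0]]
end [ 0.48233717 -0.22112961  0.17996605]
```

View pics/w4.png

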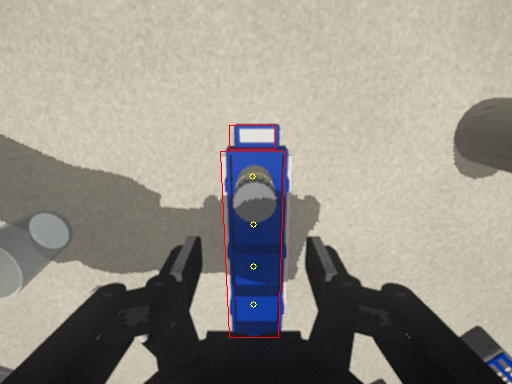

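Emit:
{"op": "servo_tool", "data": {"dp": [[-16,-1.5,-21.5],[-13.5,-1.5,-23],[-11,-1.5,-24],[-8.5,-1.5,-25],[-6,-1.5,-26]], "angular": [[0,5.9,0],[0,5.9,0],[0,5.9,0],[0,5.9,0],[0,5.9,0]], "gripper": [60,60,60,60,60]}}

```text
time: 9.02
tool_pos: [0.4745, 0.1275, 0.1766]
orientation: [-1.571, 0.0, 0.342]
wrist_force: [-0.3, -0.0, -0.5]
finger_gap: 0.702
```

Emit:
{"op": "servo_tool", "data": {"dp": [[-3,-1.5,-26.5],[-0.5,-1.5,-26.5],[2.5,-1.5,-26.5],[5,-1.5,-26],[7.5,-1.5,-25.5]], "angular": [[0,5.9,0],[0,5.9,0],[0,5.9,0],[0,5.9,0],[0,5.9,0]], "gripper": [60,60,60,60,60]}}

```text
time: 9.43
tool_pos: [0.5046, -0.0021, 0.184]
orientation: [-1.571, 0.0, -0.173]
wrist_force: [0.4, -0.0, -0.5]
finger_gap: 0.705
```

```bash
python3 plan.py 0.4823,-0.2211,0.19,-66.4,9
```

```text
dp [[1.7, -0.7, -24.4], [4.4, -0.6, -24.1], [7.0, -0.7, -23.4], [9.6, -0.6, -22.5], [11.9, -0.7, -21.4]]
an [[0.0, 6.28, -0.0], [0.01, 6.27, -0.0], [-0.0, 6.28, -0.0], [-0.0, 6.28, -0.0], [0.0, 6.27, -0.0]]
dp [[14.2, -0.7, -19.9], [16.3, -0.6, -18.3], [18.2, -0.7, -16.3], [19.8, -0.6, -14.3]]
an [[0.0, 6.28, -0.0], [0.01, 6.28, -0.0], [-0.0, 6.27, -0.01], [-0.0, 6.28, 0.0]]
end [ 0.48227715 -0.22105587  0.18995087]
```

Emit:
{"op": "servo_tool", "data": {"dp": [[1.5,-0.5,-24.5],[4.5,-0.5,-24],[7,-0.5,-23.5],[9.5,-0.5,-22.5],[12,-0.5,-21.5]], "angular": [[0,6.3,0],[0,6.3,0],[0,6.3,0],[0,6.3,0],[0,6.3,0]], "gripper": [60,60,60,60,60]}}

```text
time: 9.85
tool_pos: [0.4921, -0.1238, 0.1865]
orientation: [-1.571, 0.0, -0.723]
wrist_force: [0.8, 0.8, -0.5]
finger_gap: 0.705
```

Emit:
{"op": "servo_tool", "data": {"dp": [[14,-0.5,-20],[16.5,-0.5,-18.5],[18,-0.5,-16.5],[20,-0.5,-14.5],[0,0,0]], "angular": [[0,6.3,0],[0,6.3,0],[0,6.3,0],[0,0,0],[0,0,0]], "gripper": [60,60,60,60,60]}}

```text
time: 10.27
tool_pos: [0.4814, -0.2254, 0.1889]
orientation: [-1.572, -0.003, -1.053]
wrist_force: [0.1, -0.5, 0.3]
finger_gap: 0.71
```

```bash
python3 look.py; python3 plan.py 0.4823,-0.2211,0.09,-60,3
```

```text
10.3167 [ 0.48155659 -0.22294412  0.18860715] [-1.57175777e+00 -1.19957514e-03 -1.05123510e+00]
dp [[-0.4, 32.9, 0.6], [-0.5, 32.8, 0.5], [-0.4, 32.9, 0.5]]
an [[0.02, -0.08, 0.02], [0.02, -0.07, 0.03], [0.02, -0.08, 0.02]]
end [ 0.4822838  -0.22111818  0.09000516]
```

View pics/w1.png

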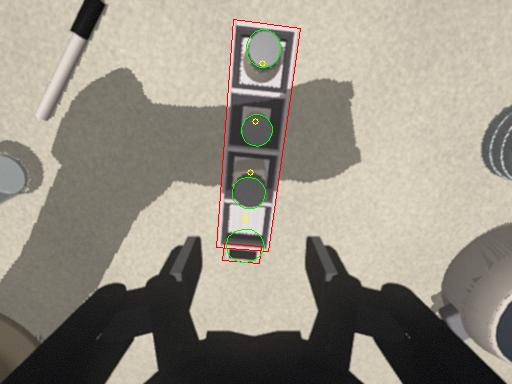

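Emit:
{"op": "servo_tool", "data": {"dp": [[-1,35,1],[0,38,1],[0,35,0],[0,14,0],[0,6,0]], "angular": [[0,0,0],[0,0,0],[0,0,0],[0,0,0],[0,0,0]], "gripper": [60,60,60,60,60]}}

```text
time: 10.73
tool_pos: [0.4822, -0.2171, 0.058]
orientation: [-1.573, 0.004, -1.046]
wrist_force: [-0.1, -1.3, 0.9]
finger_gap: 0.704
```

Emit:
{"op": "servo_tool", "data": {"dp": [[0,0,0],[0,0,0],[0,0,0],[0,0,0],[0,0,0]], "angular": [[0,0,0],[0,0,0],[0,0,0],[0,0,0],[0,0,0]], "gripper": [50,40,25,25,25]}}

```text
time: 11.15
tool_pos: [0.4842, -0.2186, 0.062]
orientation: [-1.569, -0.002, -1.047]
wrist_force: [-1.1, 0.3, 5.6]
finger_gap: 0.366
```

Run:
```python
from h import *
s=get_state();print(s["time"],s["tool_pos"],s["finger_gap"]*85.4,s["wrist_force"])
cv2.imwrite("pics/w5.png",get_image("wrist"))
```

```text
11.15 [ 0.48417147 -0.21860094  0.06200732] 31.263707322268292 [-1.11595161  0.28262824  5.60331295]
```

View pics/w5.png

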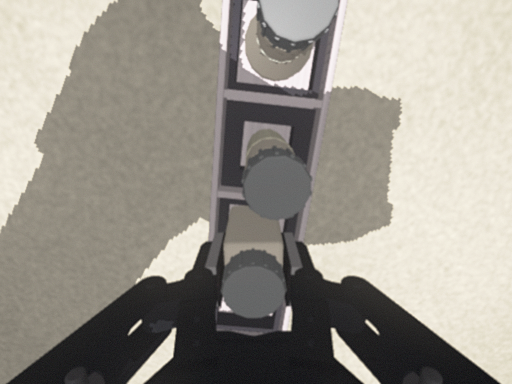

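Emit:
{"op": "servo_tool", "data": {"dp": [[0,-10,0],[0,-20,0],[0,-30,0],[0,-35,0],[0,-25,0]], "angular": [[0,0,0],[0,0,0],[0,0,0],[0,0,0],[0,0,0]], "gripper": [25,25,25,25,25]}}

```text
time: 11.62
tool_pos: [0.4832, -0.2189, 0.1838]
orientation: [-1.57, -0.001, -1.048]
wrist_force: [0.4, 0.1, -1.0]
finger_gap: 0.362
```

```bash
python3 plan.py 0.52,0,0.19,-7,9  0.4883,0.2239,0.18,49.7,9
```

```text
dp [[-19.0, -0.7, 15.7], [-17.4, -0.7, 17.5], [-15.4, -0.7, 19.3], [-13.4, -0.7, 20.7], [-11.1, -0.7, 22.0]]
an [[-0.0, -5.9, 0.01], [-0.0, -5.89, 0.01], [-0.0, -5.9, 0.0], [-0.0, -5.89, 0.01], [-0.01, -5.9, 0.01]]
dp [[-8.9, -0.7, 23.0], [-6.5, -0.6, 23.8], [-3.9, -0.7, 24.3], [-1.5, -0.7, 24.6], [-6.5, 1.1, 24.3]]
an [[0.0, -5.9, 0.0], [-0.0, -5.89, 0.01], [-0.0, -5.9, 0.01], [-0.01, -5.89, 0.0], [0.0, -6.3, -0.0]]
dp [[-3.9, 1.1, 24.8], [-1.0, 1.1, 25.1], [1.7, 1.1, 25.1], [4.4, 1.1, 24.7], [7.1, 1.1, 24.1]]
an [[0.0, -6.3, -0.0], [0.0, -6.3, -0.0], [0.0, -6.3, -0.0], [0.0, -6.3, -0.0], [0.0, -6.3, -0.0]]
dp [[9.7, 1.2, 23.2], [12.2, 1.1, 22.0], [14.6, 1.1, 20.5]]
an [[0.0, -6.3, -0.0], [0.0, -6.3, -0.0], [0.0, -6.3, -0.0]]
end [0.48830486 0.22395846 0.17997164]
```

Emit:
{"op": "servo_tool", "data": {"dp": [[-19,-0.5,15.5],[-17.5,-0.5,17.5],[-15.5,-1,19.5],[-13.5,-0.5,20.5],[-11,-1,22]], "angular": [[0,-5.9,0],[0,-5.9,0],[0,-5.9,0],[0,-5.9,0],[0,-5.9,0]], "gripper": [25,25,25,25,25]}}

```text
time: 12.03
tool_pos: [0.5033, -0.0957, 0.1853]
orientation: [-1.57, -0.001, -0.528]
wrist_force: [-0.5, -0.3, -0.9]
finger_gap: 0.364
```

Emit:
{"op": "servo_tool", "data": {"dp": [[-9,-0.5,23],[-6.5,-0.5,24],[-4,-1,24.5],[-1.5,-0.5,24.5],[-6.5,1,24.5]], "angular": [[0,-5.9,0],[0,-5.9,0],[0,-5.9,0],[0,-5.9,0],[0,-6.3,0]], "gripper": [25,25,25,25,25]}}

```text
time: 12.45
tool_pos: [0.5173, 0.0269, 0.187]
orientation: [-1.571, -0.003, -0.006]
wrist_force: [0.9, -0.3, -0.1]
finger_gap: 0.363
```

```bash
python3 plan.py 0.4883,0.2239,0.18,49.7,8
```

```text
dp [[-3.8, 0.9, 24.6], [-1.0, 0.8, 24.9], [1.6, 0.9, 24.8], [4.3, 0.9, 24.5], [7.0, 0.9, 23.9]]
an [[0.02, -6.26, 0.02], [0.01, -6.25, 0.01], [0.01, -6.26, 0.02], [0.02, -6.25, 0.02], [0.0, -6.26, 0.02]]
dp [[9.6, 0.9, 23.0], [11.9, 0.9, 21.8], [14.3, 0.8, 20.4]]
an [[0.01, -6.25, 0.01], [0.0, -6.26, 0.02], [0.01, -6.25, 0.02]]
end [0.48823976 0.22390204 0.18003531]
```

Emit:
{"op": "servo_tool", "data": {"dp": [[-4,1,24.5],[-1,1,25],[1.5,1,25],[4.5,1,24.5],[7,1,24]], "angular": [[0,-6.3,0],[0,-6.3,0],[0,-6.3,0],[0,-6.3,0],[0,-6.3,0]], "gripper": [25,25,25,25,25]}}

```text
time: 12.87
tool_pos: [0.4977, 0.1502, 0.1817]
orientation: [-1.572, -0.0, 0.544]
wrist_force: [-0.3, -0.1, -0.9]
finger_gap: 0.359
```

Emit:
{"op": "servo_tool", "data": {"dp": [[9.5,1,23],[12,1,22],[14.5,1,20.5],[0,0,0],[0,0,0]], "angular": [[0,-6.3,0],[0,-6.3,0],[0,-6.3,0],[0,0,0],[0,0,0]], "gripper": [25,25,25,25,25]}}

```text
time: 13.28
tool_pos: [0.4868, 0.2246, 0.1784]
orientation: [-1.571, -0.0, 0.871]
wrist_force: [0.2, -1.4, -0.2]
finger_gap: 0.363
```

```bash
python3 lookr.py w6;python3 plan.py 0.4883,0.2239,0.08,49.7,3
```

```text
13.3333 [0.48703564 0.22320473 0.17833481] [-1.57157361e+00  2.88376392e-04  8.68081749e-01]
dp [[0.5, 32.8, -0.1], [0.4, 32.8, -0.2], [0.5, 32.7, -0.2]]
an [[0.01, 0.01, -0.01], [0.02, 0.01, -0.0], [0.01, 0.02, -0.01]]
end [0.48835206 0.22390216 0.08003483]
```

View pics/w6.png

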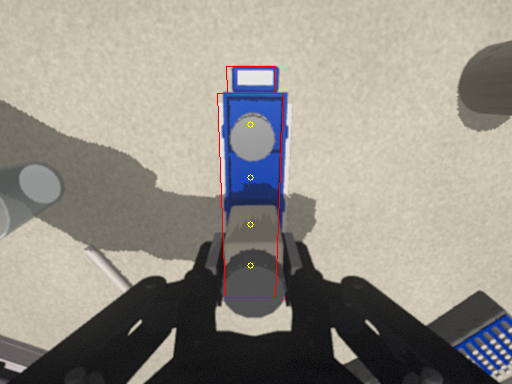

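Emit:
{"op": "servo_tool", "data": {"dp": [[1,30,0],[0.5,35,0],[0,30,0],[0,14,0],[0,5,0]], "angular": [[0,0,0],[0,0,0],[0,0,0],[0,0,0],[0,0,0]], "gripper": [25,25,25,25,25]}}

```text
time: 13.75
tool_pos: [0.4874, 0.2224, 0.0618]
orientation: [-1.571, 0.004, 0.866]
wrist_force: [-5.7, -5.2, 53.5]
finger_gap: 0.364
```

Emit:
{"op": "servo_tool", "data": {"dp": [[0,0,0],[0,0.5,0],[0,0,0]], "angular": [[0,0,0],[0,0,0],[0,0,0]], "gripper": [25,25,25]}}

```text
time: 14.0
tool_pos: [0.4888, 0.2241, 0.0642]
orientation: [-1.572, -0.001, 0.867]
wrist_force: [0.5, 0.2, -0.6]
finger_gap: 0.361
```

Emit:
{"op": "servo_tool", "data": {"dp": [[0,1,0],[0,0.7,0],[0,0,0]], "angular": [[0,0,0],[0,0,0],[0,0,0]], "gripper": [25,25,25]}}

```text
time: 14.25
tool_pos: [0.4885, 0.2247, 0.062]
orientation: [-1.571, -0.001, 0.868]
wrist_force: [0.0, -0.8, 2.0]
finger_gap: 0.36
```

Emit:
{"op": "servo_tool", "data": {"dp": [[0,0,0],[0,0,0],[0,0,0],[0,0,0]], "angular": [[0,0,0],[0,0,0],[0,0,0],[0,0,0]], "gripper": [40,50,55,55]}}

```text
time: 14.58
tool_pos: [0.4882, 0.2247, 0.0616]
orientation: [-1.571, -0.0, 0.869]
wrist_force: [0.5, -0.4, 0.3]
finger_gap: 0.65
```

Emit:
{"op": "servo_tool", "data": {"dp": [[0,-20,0],[0,-30,0],[0,-35,0],[0,-30,0],[0,-10,0]], "angular": [[0,0,0],[0,0,0],[0,0,0],[0,0,0],[0,0,0]], "gripper": [55,55,55,55,55]}}

```text
time: 15.0
tool_pos: [0.4894, 0.2252, 0.1905]
orientation: [-1.573, -0.005, 0.868]
wrist_force: [0.7, 0.3, -0.3]
finger_gap: 0.642
```

```bash
python3 lookr.py w7; python3 plan.py 0.54,0,0.19,-8,10  0.5354,-0.1987,0.2,-66.4,9
```

```text
15.05 [0.48963356 0.2253309  0.19062895] [-1.572829   -0.00565351  0.86847236]
dp [[-13.9, 0.0, -18.4], [-12.1, 0.1, -19.7], [-9.9, 0.0, -20.8], [-7.9, 0.1, -21.8], [-5.6, 0.0, -22.4]]
an [[-0.02, 5.78, 0.04], [-0.02, 5.77, 0.05], [-0.01, 5.78, 0.04], [-0.01, 5.77, 0.04], [-0.0, 5.78, 0.04]]
dp [[-3.3, 0.1, -22.8], [-1.0, 0.1, -23.1], [1.3, 0.1, -23.0], [3.6, 0.1, -22.8], [5.9, 0.0, -22.3]]
an [[-0.01, 5.78, 0.03], [0.0, 5.77, 0.04], [0.01, 5.78, 0.04], [0.0, 5.77, 0.03], [0.01, 5.78, 0.03]]
dp [[2.6, -1.1, -21.9], [5.0, -1.1, -21.5], [7.4, -1.1, -20.8], [9.8, -1.1, -19.9], [11.9, -1.1, -18.6]]
an [[-0.0, 6.49, 0.0], [-0.0, 6.49, 0.0], [-0.0, 6.49, 0.0], [-0.0, 6.49, 0.0], [-0.0, 6.48, 0.0]]
dp [[13.9, -1.1, -17.1], [15.8, -1.1, -15.5], [17.4, -1.1, -13.5], [18.9, -1.2, -11.5]]
an [[-0.0, 6.49, 0.0], [-0.0, 6.49, 0.0], [-0.0, 6.49, 0.0], [-0.0, 6.49, 0.01]]
end [ 0.53542048 -0.19868321  0.20004609]
```

View pics/w7.png

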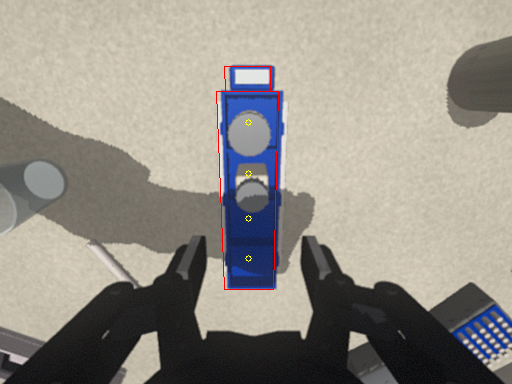

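Emit:
{"op": "servo_tool", "data": {"dp": [[-14,0,-18.5],[-12,0,-19.5],[-10,0,-21],[-8,0,-22],[-5.5,0,-22.5]], "angular": [[0,5.8,0],[0,5.8,0],[0,5.8,0],[0,5.8,0],[0,5.8,0]], "gripper": [60,60,60,60,60]}}

```text
time: 15.47
tool_pos: [0.5131, 0.1104, 0.1857]
orientation: [-1.571, 0.001, 0.358]
wrist_force: [-0.0, 0.4, -0.1]
finger_gap: 0.704
```

Emit:
{"op": "servo_tool", "data": {"dp": [[-3.5,0,-23],[-1,0,-23],[1.5,0,-23],[3.5,0,-23],[6,0,-22.5]], "angular": [[0,5.8,0],[0,5.8,0],[0,5.8,0],[0,5.8,0],[0,5.8,0]], "gripper": [60,60,60,60,60]}}

```text
time: 15.88
tool_pos: [0.538, -0.0028, 0.1857]
orientation: [-1.571, 0.001, -0.148]
wrist_force: [-0.4, 0.7, -1.1]
finger_gap: 0.704
```

```bash
python3 plan.py 0.5354,-0.1987,0.2,-66.4,9
```

```text
dp [[2.9, -1.6, -21.6], [5.3, -1.6, -21.1], [7.7, -1.5, -20.4], [9.9, -1.6, -19.3], [12.0, -1.6, -18.2]]
an [[0.01, 6.43, -0.0], [0.01, 6.44, -0.0], [0.01, 6.43, -0.01], [0.01, 6.43, -0.0], [0.01, 6.44, -0.01]]
dp [[14.0, -1.6, -16.7], [15.7, -1.6, -15.0], [17.3, -1.6, -13.2], [18.7, -1.6, -11.2]]
an [[0.0, 6.43, -0.0], [0.01, 6.43, -0.01], [0.0, 6.44, -0.0], [0.01, 6.43, -0.01]]
end [ 0.53534437 -0.19867625  0.20000136]
```

Emit:
{"op": "servo_tool", "data": {"dp": [[3,-1.5,-21.5],[5.5,-1.5,-21],[7.5,-1.5,-20.5],[10,-1.5,-19.5],[12,-1.5,-18]], "angular": [[0,6.4,0],[0,6.4,0],[0,6.4,0],[0,6.4,0],[0,6.4,0]], "gripper": [60,60,60,60,60]}}

```text
time: 16.3
tool_pos: [0.5372, -0.1115, 0.1932]
orientation: [-1.572, 0.001, -0.708]
wrist_force: [0.2, -0.3, 0.7]
finger_gap: 0.697
```

Emit:
{"op": "servo_tool", "data": {"dp": [[14,-1.5,-16.5],[15.5,-1.5,-15],[17.5,-1.5,-13],[18.5,-1.5,-11],[0,0,0]], "angular": [[0,6.4,0],[0,6.4,0],[0,6.4,0],[0,6.4,0],[0,0,0]], "gripper": [60,60,60,60,60]}}

```text
time: 16.72
tool_pos: [0.5369, -0.2015, 0.1997]
orientation: [-1.572, -0.003, -1.16]
wrist_force: [-0.5, -0.1, -0.1]
finger_gap: 0.705
```

```bash
python3 look.py; python3 plan.py 0.5354,-0.1987,0.1,-66.4,3
```

```text
16.7667 [ 0.53695739 -0.19919372  0.1993514 ] [-1.57260814e+00 -1.34198093e-03 -1.15279862e+00]
dp [[-0.4, 33.1, -0.3], [-0.4, 33.1, -0.4], [-0.4, 33.2, -0.4]]
an [[0.03, 0.12, 0.03], [0.04, 0.11, 0.02], [0.03, 0.12, 0.03]]
end [ 0.53539001 -0.19866961  0.09995177]
```

View pics/w1.png

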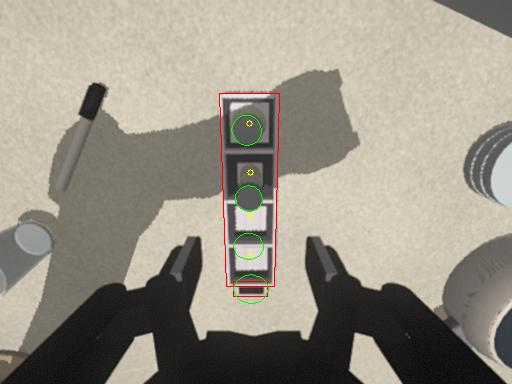

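Emit:
{"op": "servo_tool", "data": {"dp": [[-1,35,-1],[0,38,0],[0,35,0],[0,17,0],[0,8,0]], "angular": [[0,0,0],[0,0,0],[0,0,0],[0,0,0],[0,0,0]], "gripper": [60,60,60,60,60]}}

```text
time: 17.18
tool_pos: [0.5347, -0.1948, 0.0637]
orientation: [-1.575, 0.004, -1.146]
wrist_force: [-0.8, 0.2, 0.5]
finger_gap: 0.703
```

Emit:
{"op": "servo_tool", "data": {"dp": [[0,0,0],[0,0,0],[0,0,0],[0,0,0],[0,0,0]], "angular": [[0,0,0],[0,0,0],[0,0,0],[0,0,0],[0,0,0]], "gripper": [50,35,18,18,18]}}

```text
time: 17.6
tool_pos: [0.537, -0.1965, 0.0683]
orientation: [-1.569, -0.001, -1.148]
wrist_force: [-0.9, -0.1, 4.4]
finger_gap: 0.267
```

Emit:
{"op": "servo_tool", "data": {"dp": [[0,0,0],[0,0,0]], "angular": [[0,0,0],[0,0,0]], "gripper": [18,18]}}

```text
time: 17.77
tool_pos: [0.537, -0.1965, 0.0683]
orientation: [-1.569, -0.001, -1.149]
wrist_force: [-0.0, 1.9, 7.2]
finger_gap: 0.267
```

Run:
```python
from h import *
s=get_state();print(s["time"],s["tool_pos"],s["finger_gap"]*85.4,s["wrist_force"])
cv2.imwrite("pics/w8.png",get_image("wrist"))
```

```text
17.7667 [ 0.53701272 -0.19650272  0.06830664] 22.82397768097745 [-0.02524755  1.89831241  7.15449503]
```

View pics/w8.png

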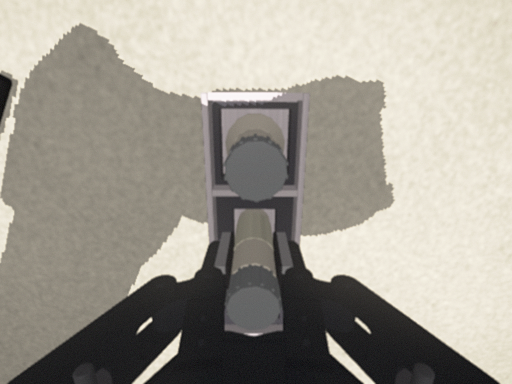

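Emit:
{"op": "servo_tool", "data": {"dp": [[0,-10,0],[0,-20,0],[0,-30,0],[0,-35,0],[0,-25,0]], "angular": [[0,0,0],[0,0,0],[0,0,0],[0,0,0],[0,0,0]], "gripper": [18,18,18,18,18]}}

```text
time: 18.23
tool_pos: [0.5362, -0.1969, 0.1901]
orientation: [-1.57, -0.001, -1.15]
wrist_force: [1.6, -0.3, -0.4]
finger_gap: 0.265
```

```bash
python3 plan.py 0.55,0,0.195,-7,10  0.5326,0.1864,0.19,49.7,9
```

```text
dp [[-17.4, -0.5, 9.3], [-16.4, -0.5, 11.1], [-15.1, -0.5, 12.6], [-13.8, -0.5, 14.2], [-12.2, -0.4, 15.5]]
an [[0.0, -5.89, 0.01], [0.0, -5.88, 0.01], [-0.0, -5.89, 0.01], [-0.0, -5.89, 0.01], [-0.0, -5.88, 0.0]]
dp [[-10.6, -0.5, 16.6], [-8.8, -0.5, 17.7], [-6.9, -0.5, 18.4], [-5.1, -0.5, 19.1], [-3.0, -0.5, 19.5]]
an [[-0.01, -5.89, 0.01], [0.0, -5.89, 0.01], [-0.0, -5.88, 0.0], [-0.0, -5.89, 0.01], [-0.01, -5.89, 0.01]]
dp [[-4.4, 0.6, 20.3], [-2.2, 0.5, 20.7], [0.1, 0.6, 20.8], [2.4, 0.5, 20.7], [4.6, 0.6, 20.3]]
an [[-0.0, -6.3, -0.0], [-0.0, -6.3, -0.0], [-0.0, -6.3, -0.0], [-0.0, -6.3, -0.0], [-0.0, -6.3, -0.0]]
dp [[6.8, 0.6, 19.6], [9.0, 0.5, 18.8], [10.9, 0.6, 17.7], [12.9, 0.5, 16.4]]
an [[-0.0, -6.3, -0.0], [-0.0, -6.3, -0.0], [-0.0, -6.3, -0.0], [-0.0, -6.3, -0.0]]
end [0.53261276 0.1864386  0.19003739]
```

Emit:
{"op": "servo_tool", "data": {"dp": [[-17.5,-0.5,9.5],[-16.5,-0.5,11],[-15,-0.5,12.5],[-14,-0.5,14],[-12,-0.5,15.5]], "angular": [[0,-5.9,0],[0,-5.9,0],[0,-5.9,0],[0,-5.9,0],[0,-5.9,0]], "gripper": [18,18,18,18,18]}}

```text
time: 18.65
tool_pos: [0.5427, -0.0971, 0.1906]
orientation: [-1.57, -0.001, -0.629]
wrist_force: [-0.6, -0.2, -1.1]
finger_gap: 0.267
```

Emit:
{"op": "servo_tool", "data": {"dp": [[-10.5,-0.5,16.5],[-9,-0.5,17.5],[-7,-0.5,18.5],[-5,-0.5,19],[-3,-0.5,19.5]], "angular": [[0,-5.9,0],[0,-5.9,0],[0,-5.9,0],[0,-5.9,0],[0,-5.9,0]], "gripper": [18,18,18,18,18]}}

```text
time: 19.07
tool_pos: [0.5491, 0.001, 0.193]
orientation: [-1.571, -0.001, -0.114]
wrist_force: [-0.5, 0.5, -0.8]
finger_gap: 0.266
```

```bash
python3 plan.py 0.5326,0.1864,0.19,49.7,9
```

```text
dp [[-4.2, 0.3, 20.3], [-1.9, 0.4, 20.6], [0.3, 0.3, 20.6], [2.6, 0.3, 20.6], [4.7, 0.4, 20.1]]
an [[0.01, -6.25, 0.0], [-0.0, -6.25, 0.01], [0.0, -6.25, -0.0], [0.01, -6.25, 0.0], [0.0, -6.24, 0.0]]
dp [[7.0, 0.3, 19.5], [9.0, 0.3, 18.6], [11.0, 0.4, 17.5], [12.8, 0.3, 16.2]]
an [[0.0, -6.25, 0.01], [0.01, -6.25, -0.0], [-0.0, -6.25, 0.0], [0.0, -6.25, 0.01]]
end [0.53261827 0.18636194 0.19001229]
```

Emit:
{"op": "servo_tool", "data": {"dp": [[-4,0.5,20.5],[-2,0.5,20.5],[0.5,0.5,20.5],[2.5,0.5,20.5],[4.5,0.5,20]], "angular": [[0,-6.25,0],[0,-6.25,0],[0,-6.25,0],[0,-6.25,0],[0,-6.25,0]], "gripper": [18,18,18,18,18]}}

```text
time: 19.48
tool_pos: [0.5405, 0.1037, 0.1905]
orientation: [-1.572, -0.0, 0.432]
wrist_force: [-0.4, 0.4, -1.1]
finger_gap: 0.265
```

Emit:
{"op": "servo_tool", "data": {"dp": [[7,0.5,19.5],[9,0.5,18.5],[11,0.5,17.5],[13,0.5,16],[0,0,0]], "angular": [[0,-6.25,0],[0,-6.25,0],[0,-6.25,0],[0,-6.25,0],[0,0,0]], "gripper": [18,18,18,18,18]}}

```text
time: 19.9
tool_pos: [0.5337, 0.1896, 0.1883]
orientation: [-1.57, -0.002, 0.874]
wrist_force: [-0.7, 0.3, 0.1]
finger_gap: 0.265
```

```bash
python3 lookr.py w9;python3 plan.py 0.5326,0.1864,0.1,49.7,3
```

```text
19.95 [0.53384269 0.18726783 0.18828244] [-1.57094898e+00 -8.83314576e-04  8.66632942e-01]
dp [[-0.5, 29.4, 0.1], [-0.5, 29.5, 0.2], [-0.5, 29.4, 0.1]]
an [[0.0, -0.02, 0.02], [0.01, -0.01, 0.01], [-0.0, -0.02, 0.02]]
end [0.53260721 0.18641764 0.09998152]
```

View pics/w9.png

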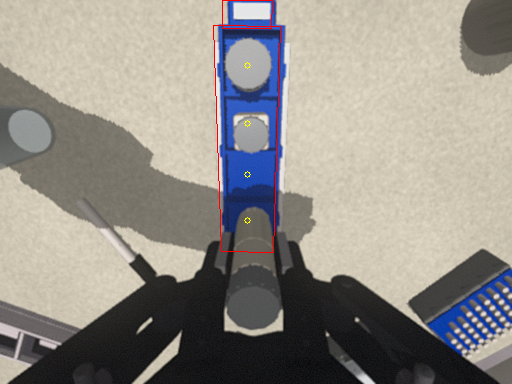

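Emit:
{"op": "servo_tool", "data": {"dp": [[-1,30,0],[0,35,0],[0,30,0],[0,13,0],[0,5,0]], "angular": [[0,0,0],[0,0,0],[0,0,0],[0,0,0],[0,0,0]], "gripper": [18,18,18,18,18]}}

```text
time: 20.37
tool_pos: [0.5325, 0.1827, 0.0727]
orientation: [-1.57, 0.004, 0.86]
wrist_force: [-0.6, -0.5, 0.0]
finger_gap: 0.265
```

Emit:
{"op": "servo_tool", "data": {"dp": [[0,1.5,0],[0,1,0],[0,0,0],[0,0,0]], "angular": [[0,0,0],[0,0,0],[0,0,0],[0,0,0]], "gripper": [18,18,18,18]}}

```text
time: 20.7
tool_pos: [0.5342, 0.1845, 0.0733]
orientation: [-1.572, -0.002, 0.862]
wrist_force: [0.3, -0.4, -0.2]
finger_gap: 0.271
```

Emit:
{"op": "servo_tool", "data": {"dp": [[0,2,0],[0,1.5,0],[0,1,0],[0,0,0]], "angular": [[0,0,0],[0,0,0],[0,0,0],[0,0,0]], "gripper": [18,18,18,18]}}

```text
time: 21.03
tool_pos: [0.5338, 0.1846, 0.0683]
orientation: [-1.571, -0.001, 0.863]
wrist_force: [-0.1, 0.1, 7.8]
finger_gap: 0.267
```

Emit:
{"op": "servo_tool", "data": {"dp": [[0,0.5,0],[0,0,0]], "angular": [[0,0,0],[0,0,0]], "gripper": [18,18]}}

```text
time: 21.2
tool_pos: [0.5339, 0.1846, 0.0682]
orientation: [-1.571, -0.001, 0.863]
wrist_force: [-1.5, -1.5, 14.7]
finger_gap: 0.266
```

Contact with the floor at the expected height; release.

Emit:
{"op": "servo_tool", "data": {"dp": [[0,-0.7,0],[0,0,0],[0,0,0],[0,0,0],[0,0,0]], "angular": [[0,0,0],[0,0,0],[0,0,0],[0,0,0],[0,0,0]], "gripper": [18,35,45,55,60]}}

```text
time: 21.62
tool_pos: [0.5335, 0.1845, 0.0676]
orientation: [-1.571, 0.0, 0.863]
wrist_force: [-0.5, 1.1, -0.6]
finger_gap: 0.699
```

Emit:
{"op": "servo_tool", "data": {"dp": [[0,-20,0],[0,-30,0],[0,-35,0],[0,-30,0],[0,-10,0]], "angular": [[0,0,0],[0,0,0],[0,0,0],[0,0,0],[0,0,0]], "gripper": [60,60,60,60,60]}}

```text
time: 22.03
tool_pos: [0.5349, 0.1848, 0.1967]
orientation: [-1.573, -0.004, 0.862]
wrist_force: [1.1, 0.4, -0.2]
finger_gap: 0.701
```

```bash
python3 lookr.py w10; python3 plan.py 0.6,0,0.2,-8,9  0.5885,-0.1737,0.2,-66.4,9
```

```text
22.0833 [0.5351513  0.18497391 0.19686097] [-1.5733842  -0.00538055  0.86235347]
dp [[-10.9, -0.4, -18.8], [-8.8, -0.3, -20.0], [-6.5, -0.3, -20.8], [-4.1, -0.4, -21.4], [-1.7, -0.3, -21.7]]
an [[-0.02, 6.38, 0.05], [-0.01, 6.38, 0.05], [-0.01, 6.38, 0.04], [-0.0, 6.37, 0.05], [-0.0, 6.38, 0.04]]
dp [[0.6, -0.3, -21.7], [3.2, -0.3, -21.6], [5.4, -0.4, -21.1], [7.8, -0.3, -20.3], [1.4, 0.0, -19.3]]
an [[0.0, 6.38, 0.04], [0.01, 6.38, 0.04], [0.01, 6.38, 0.04], [0.01, 6.38, 0.03], [0.0, 6.49, 0.0]]
dp [[3.6, 0.0, -19.0], [5.7, 0.0, -18.5], [7.8, 0.0, -17.7], [9.7, 0.0, -16.7], [11.6, 0.0, -15.5]]
an [[0.0, 6.49, 0.0], [0.0, 6.49, 0.0], [-0.0, 6.48, 0.0], [-0.0, 6.49, 0.0], [-0.0, 6.49, 0.0]]
dp [[13.2, 0.0, -14.1], [14.7, 0.0, -12.6], [16.1, 0.0, -10.7]]
an [[-0.0, 6.49, 0.0], [-0.0, 6.49, 0.0], [-0.0, 6.49, 0.0]]
end [ 0.58853945 -0.17367828  0.20000844]
```

View pics/w10.png

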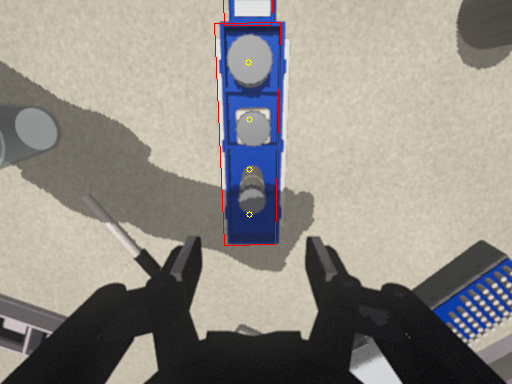

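Three bottles stand in pockets 1–3 (caps at (249,62), (253,128), (252,200)). Now the cone bottle.

Emit:
{"op": "servo_tool", "data": {"dp": [[-11,-0.5,-19],[-9,0,-20],[-6.5,-0.5,-21],[-4,-0.5,-21.5],[-1.5,0,-21.5]], "angular": [[0,6.4,0],[0,6.4,0],[0,6.4,0],[0,6.4,0],[0,6.4,0]], "gripper": [60,60,60,60,60]}}

```text
time: 22.5
tool_pos: [0.5697, 0.0803, 0.1933]
orientation: [-1.571, 0.001, 0.299]
wrist_force: [0.3, 0.2, -0.0]
finger_gap: 0.703
```

Emit:
{"op": "servo_tool", "data": {"dp": [[0.5,-0.5,-21.5],[3,0,-21.5],[5.5,-0.5,-21],[8,0,-20.5],[1.5,0,-19.5]], "angular": [[0,6.4,0],[0,6.4,0],[0,6.4,0],[0,6.4,0],[0,6.4,0]], "gripper": [60,60,60,60,60]}}

```text
time: 22.92
tool_pos: [0.5981, -0.0214, 0.1942]
orientation: [-1.572, -0.0, -0.26]
wrist_force: [0.3, -0.6, -0.6]
finger_gap: 0.702
```

```bash
python3 plan.py 0.5885,-0.1737,0.2,-66.4,8
```

```text
dp [[3.7, -0.7, -18.7], [5.8, -0.7, -18.2], [7.8, -0.7, -17.4], [9.7, -0.7, -16.4], [11.5, -0.7, -15.2]]
an [[0.0, 6.44, 0.01], [0.01, 6.44, 0.01], [0.0, 6.44, 0.0], [0.01, 6.44, 0.01], [0.0, 6.44, 0.0]]
dp [[13.1, -0.8, -13.9], [14.6, -0.7, -12.2], [15.9, -0.7, -10.6]]
an [[0.01, 6.44, 0.01], [0.01, 6.44, 0.0], [0.0, 6.44, 0.0]]
end [ 0.58851782 -0.1737043   0.20000054]
```

Emit:
{"op": "servo_tool", "data": {"dp": [[3.5,-0.5,-18.5],[6,-0.5,-18],[8,-0.5,-17.5],[9.5,-0.5,-16.5],[11.5,-0.5,-15]], "angular": [[0,6.4,0],[0,6.4,0],[0,6.4,0],[0,6.4,0],[0,6.4,0]], "gripper": [60,60,60,60,60]}}

```text
time: 23.33
tool_pos: [0.5912, -0.116, 0.1967]
orientation: [-1.572, 0.001, -0.818]
wrist_force: [-0.0, -0.2, 0.2]
finger_gap: 0.702
```

Emit:
{"op": "servo_tool", "data": {"dp": [[13,-1,-14],[14.5,-1,-12],[16,-1,-10.5],[0,0,0],[0,0,0]], "angular": [[0,6.4,0],[0,6.4,0],[0,6.4,0],[0,0,0],[0,0,0]], "gripper": [60,60,60,60,60]}}

```text
time: 23.75
tool_pos: [0.5883, -0.1729, 0.1998]
orientation: [-1.573, -0.0, -1.149]
wrist_force: [0.2, 0.6, 0.3]
finger_gap: 0.704
```

```bash
python3 look.py; python3 plan.py 0.5885,-0.1737,0.1,-66.4,3
```

```text
23.8 [ 0.58853974 -0.17173132  0.19976334] [-1.57224887e+00  6.24647892e-04 -1.14642977e+00]
dp [[0.6, 33.3, -0.2], [0.6, 33.2, -0.3], [0.6, 33.3, -0.2]]
an [[0.03, 0.24, -0.01], [0.03, 0.24, -0.01], [0.02, 0.23, -0.02]]
end [ 0.58853193 -0.17365771  0.09996325]
```

View pics/w1.png

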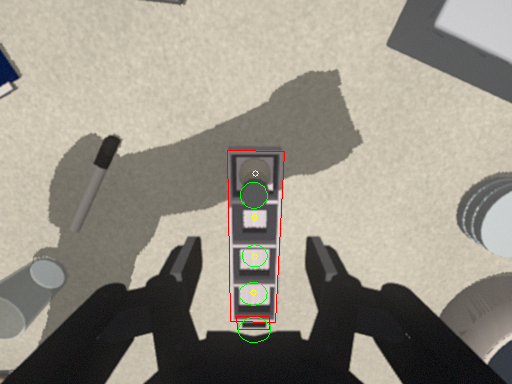

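Emit:
{"op": "servo_tool", "data": {"dp": [[1.5,35,-0.5],[0,38,0],[0,30,0],[0,16,0],[0,7,0]], "angular": [[0,0.5,0],[0,0,0],[0,0,0],[0,0,0],[0,0,0]], "gripper": [60,60,60,60,60]}}

```text
time: 24.22
tool_pos: [0.5878, -0.1717, 0.0716]
orientation: [-1.574, 0.003, -1.154]
wrist_force: [-0.3, 0.7, 0.8]
finger_gap: 0.702
```

Emit:
{"op": "servo_tool", "data": {"dp": [[0,0,0],[0,0,0],[0,0,0],[0,0,0],[0,0,0]], "angular": [[0,0,0],[0,0,0],[0,0,0],[0,0,0],[0,0,0]], "gripper": [50,35,18,18,18]}}

```text
time: 24.63
tool_pos: [0.5899, -0.1737, 0.0762]
orientation: [-1.569, -0.001, -1.156]
wrist_force: [-0.2, -0.2, 4.9]
finger_gap: 0.275
```

Emit:
{"op": "servo_tool", "data": {"dp": [[0,0,0],[0,0,0]], "angular": [[0,0,0],[0,0,0]], "gripper": [18,18]}}

```text
time: 24.8
tool_pos: [0.5899, -0.1738, 0.0762]
orientation: [-1.569, -0.001, -1.156]
wrist_force: [0.2, 1.0, 7.3]
finger_gap: 0.275
```

Run:
```python
from h import *
s=get_state();print(s["time"],s["tool_pos"],s["finger_gap"]*85.4,s["wrist_force"])
cv2.imwrite("pics/w11.png",get_image("wrist"))
```

```text
24.8 [ 0.58991946 -0.17375276  0.07617198] 23.500766056624826 [0.17322504 0.98699592 7.31185401]
```

View pics/w11.png

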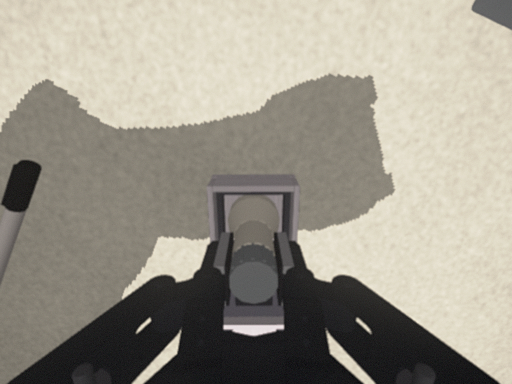

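Emit:
{"op": "servo_tool", "data": {"dp": [[0,-10,0],[0,-20,0],[0,-30,0],[0,-35,0],[0,-25,0]], "angular": [[0,0,0],[0,0,0],[0,0,0],[0,0,0],[0,0,0]], "gripper": [18,18,18,18,18]}}

```text
time: 25.27
tool_pos: [0.5891, -0.174, 0.1979]
orientation: [-1.57, -0.001, -1.157]
wrist_force: [0.9, -0.5, -0.5]
finger_gap: 0.276
```

```bash
python3 plan.py 0.6,0,0.2,-7,10  0.5769,0.149,0.195,49.7,9
```

```text
dp [[-15.5, -0.2, 8.0], [-14.6, -0.2, 9.5], [-13.5, -0.2, 11.1], [-12.3, -0.2, 12.3], [-11.0, -0.2, 13.6]]
an [[-0.0, -5.93, 0.01], [-0.0, -5.93, 0.01], [-0.0, -5.93, 0.01], [-0.0, -5.93, 0.01], [-0.01, -5.93, 0.01]]
dp [[-9.5, -0.2, 14.6], [-8.0, -0.2, 15.5], [-6.3, -0.3, 16.2], [-4.6, -0.2, 16.9], [-2.8, -0.2, 17.2]]
an [[0.0, -5.93, 0.01], [-0.0, -5.93, 0.0], [-0.01, -5.93, 0.01], [-0.0, -5.94, 0.01], [-0.01, -5.93, 0.0]]
dp [[-4.6, 0.6, 16.1], [-2.7, 0.5, 16.5], [-1.0, 0.6, 16.8], [0.9, 0.5, 16.7], [2.8, 0.6, 16.5]]
an [[0.0, -6.3, -0.0], [0.0, -6.3, -0.0], [0.0, -6.3, -0.0], [0.0, -6.3, -0.0], [0.0, -6.3, -0.0]]
dp [[4.5, 0.6, 16.1], [6.3, 0.5, 15.6], [7.9, 0.6, 14.7], [9.5, 0.5, 13.8]]
an [[0.0, -6.3, -0.0], [0.0, -6.3, -0.0], [0.0, -6.3, -0.0], [0.0, -6.3, -0.0]]
end [0.57688918 0.1490013  0.19502714]
```

Emit:
{"op": "servo_tool", "data": {"dp": [[-15.5,0,8],[-14.5,0,9.5],[-13.5,0,11],[-12.5,0,12.5],[-11,0,13.5]], "angular": [[0,-5.9,0],[0,-5.9,0],[0,-5.9,0],[0,-5.9,0],[0,-5.9,0]], "gripper": [18,18,18,18,18]}}

```text
time: 25.68
tool_pos: [0.5943, -0.0856, 0.1958]
orientation: [-1.57, -0.001, -0.637]
wrist_force: [-0.8, -0.7, -0.3]
finger_gap: 0.274
```

Emit:
{"op": "servo_tool", "data": {"dp": [[-9.5,0,14.5],[-8,0,15.5],[-6.5,0,16],[-4.5,0,17],[-3,0,17]], "angular": [[0,-5.9,0],[0,-5.9,0],[0,-5.9,0],[0,-5.9,0],[0,-5.9,0]], "gripper": [18,18,18,18,18]}}

```text
time: 26.1
tool_pos: [0.5996, 0.0009, 0.1957]
orientation: [-1.571, -0.0, -0.122]
wrist_force: [0.2, 0.5, -0.0]
finger_gap: 0.274
```

```bash
python3 plan.py 0.5769,0.149,0.195,49.7,9
```

```text
dp [[-4.5, 0.1, 16.0], [-2.7, 0.0, 16.4], [-0.9, 0.1, 16.7], [0.9, 0.1, 16.6], [2.7, 0.1, 16.4]]
an [[0.0, -6.3, 0.0], [0.01, -6.3, 0.0], [0.0, -6.3, 0.01], [0.01, -6.3, -0.0], [-0.0, -6.3, 0.0]]
dp [[4.6, 0.1, 16.0], [6.2, 0.0, 15.4], [7.9, 0.1, 14.7], [9.5, 0.1, 13.7]]
an [[0.0, -6.3, 0.0], [0.0, -6.29, 0.01], [0.01, -6.3, -0.0], [-0.0, -6.3, 0.0]]
end [0.57685476 0.14902449 0.1949994 ]
```

Emit:
{"op": "servo_tool", "data": {"dp": [[-4.5,0,16],[-2.5,0,16.5],[-1,0,16.5],[1,0,16.5],[2.5,0,16.5]], "angular": [[0,-6.3,0],[0,-6.3,0],[0,-6.3,0],[0,-6.3,0],[0,-6.3,0]], "gripper": [18,18,18,18,18]}}

```text
time: 26.52
tool_pos: [0.5873, 0.0829, 0.1957]
orientation: [-1.572, -0.0, 0.428]
wrist_force: [0.9, -0.1, -0.5]
finger_gap: 0.277
```

Emit:
{"op": "servo_tool", "data": {"dp": [[4.5,0,16],[6,0,15.5],[8,0,14.5],[9.5,0,13.5],[0,0,0]], "angular": [[0,-6.3,0],[0,-6.3,0],[0,-6.3,0],[0,-6.3,0],[0,0,0]], "gripper": [18,18,18,18,18]}}

```text
time: 26.93
tool_pos: [0.5771, 0.1515, 0.1956]
orientation: [-1.57, -0.001, 0.872]
wrist_force: [0.3, 0.3, 0.1]
finger_gap: 0.274
```

```bash
python3 lookr.py w12;python3 plan.py 0.5769,0.149,0.1,49.7,3
```

```text
26.9833 [0.57745547 0.14937958 0.19549368] [-1.57083597e+00 -6.45840533e-04  8.64771661e-01]
dp [[-0.2, 31.8, 0.1], [-0.3, 31.9, 0.0], [-0.2, 31.8, 0.1]]
an [[0.0, -0.05, 0.01], [0.0, -0.05, 0.01], [0.0, -0.05, 0.02]]
end [0.57688155 0.14900793 0.09999336]
```

View pics/w12.png

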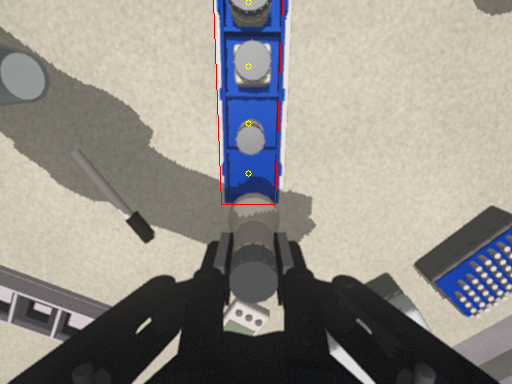

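Emit:
{"op": "servo_tool", "data": {"dp": [[-0.5,30,0],[0,35,0],[0,30,0],[0,13,0],[0,5,0]], "angular": [[0,0,0],[0,0,0],[0,0,0],[0,0,0],[0,0,0]], "gripper": [18,18,18,18,18]}}

```text
time: 27.4
tool_pos: [0.5765, 0.1457, 0.0797]
orientation: [-1.57, 0.004, 0.859]
wrist_force: [-0.4, -0.6, -0.6]
finger_gap: 0.276
```

Emit:
{"op": "servo_tool", "data": {"dp": [[0,1.5,0],[0,1,0],[0,0,0],[0,0,0]], "angular": [[0,0,0],[0,0,0],[0,0,0],[0,0,0]], "gripper": [18,18,18,18]}}

```text
time: 27.73
tool_pos: [0.5782, 0.1475, 0.0806]
orientation: [-1.572, -0.002, 0.862]
wrist_force: [0.5, -0.2, -1.3]
finger_gap: 0.274
```

Emit:
{"op": "servo_tool", "data": {"dp": [[0,2,0],[0,1.5,0],[0,0.7,0],[0,0,0]], "angular": [[0,0,0],[0,0,0],[0,0,0],[0,0,0]], "gripper": [18,18,18,18]}}

```text
time: 28.07
tool_pos: [0.578, 0.1477, 0.0761]
orientation: [-1.572, -0.001, 0.863]
wrist_force: [-1.2, 0.3, 9.2]
finger_gap: 0.279
```

Emit:
{"op": "servo_tool", "data": {"dp": [[0,0.4,0],[0,0,0]], "angular": [[0,0,0],[0,0,0]], "gripper": [18,18]}}

```text
time: 28.23
tool_pos: [0.578, 0.1477, 0.0761]
orientation: [-1.572, -0.001, 0.863]
wrist_force: [-2.9, -0.6, 14.3]
finger_gap: 0.275
```

Emit:
{"op": "servo_tool", "data": {"dp": [[0,-0.7,0],[0,0,0],[0,0,0],[0,0,0],[0,0,0]], "angular": [[0,0,0],[0,0,0],[0,0,0],[0,0,0],[0,0,0]], "gripper": [18,35,45,55,60]}}

```text
time: 28.65
tool_pos: [0.5774, 0.1476, 0.0752]
orientation: [-1.571, 0.0, 0.863]
wrist_force: [0.1, 0.5, 0.3]
finger_gap: 0.698
```

Emit:
{"op": "servo_tool", "data": {"dp": [[0,-20,0],[0,-30,0],[0,-35,0],[0,-30,0],[0,-10,0]], "angular": [[0,0,0],[0,0,0],[0,0,0],[0,0,0],[0,0,0]], "gripper": [60,60,60,60,60]}}

```text
time: 29.07
tool_pos: [0.579, 0.1479, 0.2045]
orientation: [-1.573, -0.004, 0.862]
wrist_force: [0.2, -0.2, 0.1]
finger_gap: 0.699
```

```bash
python3 plan.py 0.53,0,0.25,0,7
```

```text
dp [[-20.6, -6.6, -8.4], [-19.3, -6.5, -11.0], [-17.9, -6.6, -13.2], [-16.2, -6.5, -15.3], [-14.1, -6.5, -17.2]]
an [[-0.01, 7.06, 0.05], [-0.0, 7.06, 0.06], [0.0, 7.06, 0.04], [0.01, 7.05, 0.05], [0.01, 7.06, 0.04]]
dp [[-12.0, -6.5, -18.7], [-9.5, -6.5, -20.1]]
an [[0.01, 7.06, 0.04], [0.02, 7.06, 0.04]]
end [5.30003777e-01 4.36781195e-05 2.49999311e-01]
```

Move clear for unobstructed pictures.

Emit:
{"op": "servo_tool", "data": {"dp": [[-20.5,-6.5,-8.5],[-19.5,-6.5,-11],[-18,-6.5,-13],[-16,-6.5,-15.5],[-14,-6.5,-17]], "angular": [[0,7,0],[0,7,0],[0,7,0],[0,7,0],[0,7,0]], "gripper": [60,60,60,60,60]}}

```text
time: 29.48
tool_pos: [0.5423, 0.041, 0.2327]
orientation: [-1.571, 0.001, 0.246]
wrist_force: [0.3, -0.3, 0.0]
finger_gap: 0.7
```

Emit:
{"op": "servo_tool", "data": {"dp": [[-12,-6.5,-19],[-9.5,-6.5,-20],[-2,0,-30],[-2,0,-30],[0,0,0]], "angular": [[0,7,0],[0,7,0],[0,0,0],[0,0,0],[0,0,0]], "gripper": [60,60,60,60,60]}}

```text
time: 29.9
tool_pos: [0.5247, -0.0663, 0.246]
orientation: [-1.573, -0.0, 0.001]
wrist_force: [0.0, -0.6, 0.8]
finger_gap: 0.703
```

Run:
```python
from h import *
p=np.load("rack.npy")
im=get_image("top");c=camera_params("top");k=4.2;off=np.array([90,130.])
cr=cv2.resize(im[130:270,90:230],None,fx=k,fy=k,interpolation=cv2.INTER_CUBIC)
for y,h,r in((.087,.074,.019),(.029,.082,.015),(-.029,.098,.012),(-.087,.09,.0125)):
    t=np.linspace(0,6.283,40);P=loc(p,np.c_[r*np.cos(t),y+r*np.sin(t),np.full(40,h)])
    cv2.polylines(cr,[np.int32((proj(c,P)-off)*k).reshape(-1,1,2)],True,(0,255,0),1)
cv2.imwrite("pics/t9.png",cr)
im=get_image("scene");cv2.imwrite("pics/s9.png",cv2.resize(im[180:270,250:405],None,fx=5,fy=5,interpolation=cv2.INTER_CUBIC))
s=get_state();print(s["time"],s["wrist_force"],s["tool_pos"])
```

```text
30.0 [ 0.9335224   0.4232754  -0.08371979] [ 0.52535522 -0.06166382  0.24558716]
```

View pics/t9.png

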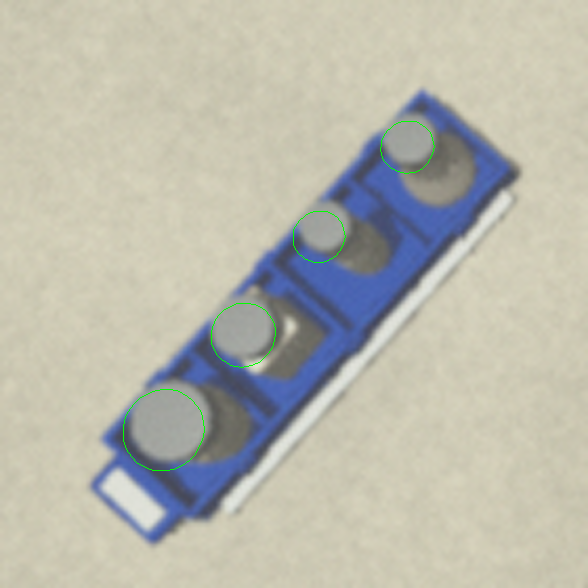

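View pics/s9.png

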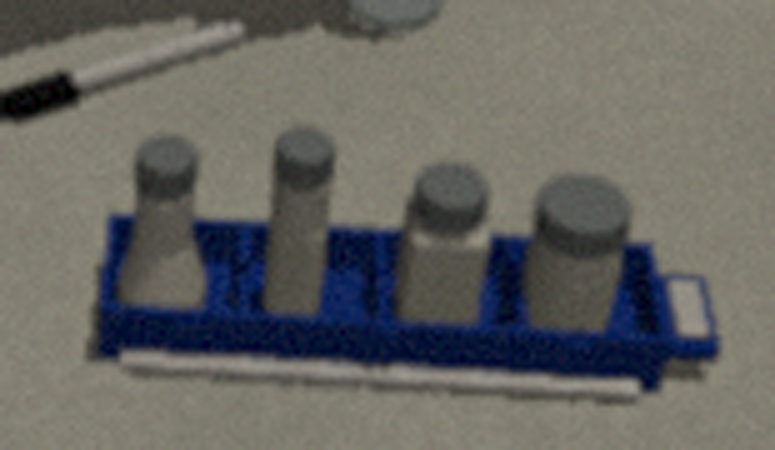

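All four bottles stand upright in order, with their caps within about 3 mm of where they should be. The arm is clear of everything.

```bash
python3 -c "
from workcell import *
print(finish_job())"
```

```text
the job is handed in; nothing more can be done
None
```

All four bottles are in the loading rack in the thawing-block order. Counting from the grip tab, they are the jar, the square bottle, the slim bottle and the cone bottle. Each was lowered to the pocket floor, let go, and the arm moved clear. I handed the job in at about 30 s.

**Final checks:** The top and scene pictures show one bottle per pocket, all upright. Each cap is within about 3 mm of its expected position. The bottles reached the floor at the same tool height as they had been gripped.

**Things that did not match or went less cleanly:**
- **Rack position:** The wrist camera put the rack 2–4 mm to one side of the pose I fitted from the top camera. I shifted the placings by about 2.5 mm to allow for it.
- **Square bottle:** It touched the pocket floor about 2 mm early, with the wrist force at 53 N (limit 120 N). I then lowered it again gently before letting go.
- **Jar:** It was pressed down with about 32 N before I eased off and released it.

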